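# Pack the kit tray and latch its gate

## Robot

A 6-joint arm with a two-finger parallel gripper is mounted at the origin on a cart in front of the work surface, level with it; the furniture and walls round the work are solid. World frame = base frame: x ahead of the robot, y to its left, z up, the work surface at z = 0. Lengths are in mm, angles in rad, forces in N, time in s.
With the tool pointing down it reaches from about 350 to 775 mm from the base axis. Payload 7.3 kg.
Tool frame: the origin (TCP) lies on the centre line of the jaws, within the pads' length; the fingertips stand 22 mm ahead of it and the grasp point (between the pads) lies 3 mm ahead of it; z points along the fingers, y is the direction in which the jaws open and shut (so a half turn about z gives the same grasp; the last joint's range is limited). The gripper opens to 92 mm and grips with 3 to 60 N. Pads are 19 mm wide; open, the fingers measure 130 mm over their backs; the gripper's body (75 mm by 190 mm) begins 47 mm behind the grasp point.
Start: joints at [-1.264, 0.342, 1.524, -0, 1.275, -0.146], TCP at [229.703, -472.101, 248.741] pointing down, gripper open.
Joint ranges: [-2.53, 2.53], [-0.77, 2.02], [0.04, 2.7], [-1, 4.14], [0.28, 2.66], [-3.11, 3.11]. Speed limits (rad/s): [2.57, 2.57, 3.14, 3.14, 3.14, 3.14].

## Interface

Orientations are given as [roll, pitch, yaw] about the fixed x, y, z axes, in that order (R = Rz(yaw) Ry(pitch) Rx(roll)).
In Python, from plant import get_obs, capture, close_job gives the robot as it stands.
- The arm moves only by the tool carry_out, never from a script. Its arguments are lists of equal length, an entry for each row: "xyz": the shift along the tool's x, y, z scaled (see below), a list of three; "dr": the turn, a rotation vector about the tool's x, y, z scaled (see below), a list of three. A call has 1 to 8 rows; each row shifts and turns the commanded pose from where the row before left it, along the tool's axes as they then stand; what a row does not reach is not made up. The controller multiplies each number of a shift by 0.06 m and each number of a turn by 8 degrees. A row lasts 1/8 s, in which the tool goes at most 62.5 mm and 10.7 degrees, less where a joint would pass 70% of its speed; a pose out of reach is approached as far as the arm can. A call with a number of a shift or a turn outside -1 to 1 is refused whole. A call with a gripper value outside its range is refused whole. "gripper" is the gripper's target within -1 to 1 (fully open at 1, half-way at 0, shut at -1), set as the call begins (left out, the last holds). The fingers move at their own pace and stop on an object; the grip force is fixed at half the most. Time passes only in rows, so rows that do not move let the fingers close. It gives the time, the measured TCP pose, the force and the opening at its end, in the units of the state.
- get_obs(): the state, without advancing time (a new reading comes with each control period).
- capture(name): name is "scene" or "top"; returns a dict with "image" (480x640x3 uint8, blue, green, red), "fx", "fy", "cx", "cy" (pixels), "D" ([k1, k2, p1, p2, k3] as OpenCV has them; the pictures are not rectified), "pose" (4x4, takes a point from camera to world coordinates). Camera axes: x right, y up, looking along -z (the intrinsics and any distortion apply to the point x, -y, -z); pixel columns grow to the right and rows downward; lengths in mm; the calibration is good to about 2 mm. A picture is of the moment at which its call begins. There is no depth.
- close_job(): hands the job in, once; it reports no verdict.
The state is a dict: "time": time; "joint_positions": joint angles; "dq": joint speeds; "tau": joint torques, N m; "tool_pos": TCP position; "tcp_rot": TCP orientation; "contact_force": force on the tool from outside, world axes, zero at the start; "moment": the same for the moment, N m; "grip_width": finger opening in mm.
Only numpy, scipy, OpenCV 4.12 (cv2) and the standard library are available. Lean on these libraries where they do the work, as an engineer would, in place of code of your own. Each camera call takes 0.05 s, during which the arm holds its last target.

## Task

Pack the grey kit tray: set the black finned heat sink down inside the white square outline and the green block battery, lying as it is now, lengthwise inside the yellow oblong outline, each lined up with its outline. Do not drop them, and leave the other things on the bench where they are. When both are in place, push the orange gate along its channel by its black tab until it is fully shut and the spring catch has clicked behind it.

Things in the scene. Friction and masses are not known exactly. Their poses are not given: they have to be found in the camera images.
- heatsink: Loose black finned heat sink, 40 x 40 mm, 22 mm high, 0.06 kg. Origin: centre of its underside; z up; x and y along its sides. A quarter turn makes no difference to the job.
- battery: Loose block battery in a green wrap with silver ends, lying flat, about 0.045 kg: solid part 26 mm (its x) by 45 mm (its y), 17 mm high; two small terminals at one end of y. The solid part runs from y = -20 to +25 mm, z = 0 to 17 mm from the origin, which is on its underside.
- battery_mid (a point): Middle of the battery's solid part (body y = +2.5 mm, 8.5 mm above its underside); axes as the battery.
- mark_square: White square outline printed on the tray floor, 58 x 58 mm inside its line. Origin: its centre, on the floor surface (z = 0.004 in the world); x and y along its sides. It lies in the left (+y) or right half of the tray, 57 mm from the tray's middle along tray y.
- mark_long: Yellow oblong outline printed on the tray floor, 66 mm (its x, parallel to tray x) by 42 mm (its y) inside its line. Origin: its centre, on the floor surface. It lies in the other half of the tray.
- tray: Grey kit tray, fixed. Origin: centre of its inside at bench height; x to its back, y to its left. Floor surface z = 4 mm; inside x +-79, y +-115 mm; walls 6 mm thick, 30 mm high. Front wall fixed from y = -121 to 0, open from 0 to +121; the gate's channel runs before it (x = -92). Channel end stops (y = +-116) and black catch housing (x -110 to -123, y -18 to +12) reach z = 38 mm.
- gate (a joint): Orange gate sliding along the tray's front, 6 x 110 mm, top 36 mm above the bench. Value in m: 0 fully open (before the fixed half wall), 0.110 fully shut at its stop; grows towards tray +y. Friction about 3.5 N; the spring catch adds up to about 10 N from 0.085 to 0.097, then yields and engages at about 0.109, so push right up to the stop; once engaged it keeps the gate from sliding back. A firm push against the stop does no harm.
- gate_tab (a point): Middle of the gate's upright black push tab, 50 mm above the bench. The tab is 12 mm (tray x) by 18 mm (tray y), from z = 36 to 62 mm, on the middle of the gate's length; axes as the tray. Push on its right (-y) face towards tray +y, or grip it.
- gate_catch (a joint): Brass ball plunger of the spring catch, in m: 0 sprung out (at rest), up to 0.004 while the round steel lug at the rear end of the gate passes it; back at 0 once the gate is latched.
- adapter: Bystander: dark grey plug-in mains adapter, 52 x 107 x 34 mm. Origin: about the centre of its underside; y along its length.
- jar: Bystander: small white jar with a red lid, 48 mm across, 35 mm high. Origin: centre of its underside.
- cutters: Bystander: red-handled side cutters, 43 x 109 x 12 mm. Origin: centre of the underside.
- driver: Bystander: small red screwdriver, 14 x 132 x 13 mm. Origin: centre of the underside.

How it is judged:
By the outcome, as a careful person would: the job done as asked, in the order asked, and still so for the second after the job is handed in, with the robot touching nothing.
It also fails if it takes over 64 s, if anything falls off the work surface, if the arm or the gripper's body presses on something with over 40 N, if the wrist force passes 120 N, or if a joint passes its speed limit or range.

## Working session

There is one attempt and no reset: what is moved stays moved. The work goes in short steps, Python scripts to look and compute and a tool call to move; the robot and the scene stay as the last step left them, time stands still between calls to the robot, and variables do not carry over. Pictures are saved under pics/ and viewed, and the job is handed in when it is done.

Besides the shell and the picture viewer there is one more tool, called after ">>>" as a command line: name --argument value ..., lists and objects as JSON in quotes. carry_out: Moves the arm, as the interface text tells. Shifts and turns lie within -1 to 1; 1 stands for 0.06 m of shift or 8 degrees of turn. Its arguments: {"type":"object","properties":{"xyz":{"type":"array"},"dr":{"type":"array"},"gripper":{"type":"number"}},"required":["xyz","dr"]}

```bash
ls; mkdir -p pics
python3 - <<'E'
from plant import get_obs,capture
import cv2,pickle
o=get_obs();print(o)
for n in("scene","top"):
    c=capture(n);cv2.imwrite(f"pics/{n}0.png",c["image"]);pickle.dump(c,open(f"{n}0.pkl","wb"))
    print(n,{k:v for k,v in c.items() if k!="image"})
E
```

```text
pics
{'time': 0.0, 'joint_positions': array([-1.26401963e+00,  3.42698421e-01,  1.52502691e+00,  7.21990042e-06,
        1.27538445e+00, -1.46000841e-01]), 'dq': array([ 0.00045761, -0.00055458, -0.00022328, -0.00101399,  0.00127702,
       -0.00150662]), 'tau': array([-2.98167324e-03, -4.31255329e+01, -2.44222283e+01,  7.13517889e-02,
        5.58763300e-02, -1.34860634e-04]), 'tool_pos': array([ 229.57623307, -471.72734417,  248.05409598]), 'tcp_rot': array([-3.14009268e+00, -2.27545482e-04,  4.52775262e-01]), 'contact_force': array([-0.00128656,  0.32847629,  0.38684091]), 'moment': array([ 0.005681  , -0.00052502, -0.0071762 ]), 'grip_width': 91.73955559123276}
scene {'fx': 489.14443401192034, 'fy': 489.14443401192034, 'cx': 319.0512278620288, 'cy': 235.4667763942669, 'D': array([0.00771785, 0.        , 0.        , 0.        , 0.        ]), 'pose': array([[-7.03626372e-01,  4.17357500e-01, -5.75084902e-01,
        -2.26728181e+02],
       [-7.10565262e-01, -4.16276097e-01,  5.67284074e-01,
         7.58176182e+02],
       [-2.63383528e-03,  8.07791389e-01,  5.89462581e-01,
         8.13794390e+02],
       [ 0.00000000e+00,  0.00000000e+00,  0.00000000e+00,
         1.00000000e+00]])}
top {'fx': 511.13697909196685, 'fy': 511.13697909196685, 'cx': 321.52934948486626, 'cy': 242.3639049873805, 'D': array([-0.14917219,  0.        ,  0.        ,  0.        ,  0.        ]), 'pose': array([[ 8.98544772e-03,  9.95695363e-01, -9.22496949e-02,
         3.54671064e+02],
       [-9.99955027e-01,  9.22700794e-03,  2.19236925e-03,
         4.86798139e+01],
       [ 3.03412056e-03,  9.22258467e-02,  9.95733492e-01,
         1.55790322e+03],
       [ 0.00000000e+00,  0.00000000e+00,  0.00000000e+00,
         1.00000000e+00]])}
```

View pics/scene0.png

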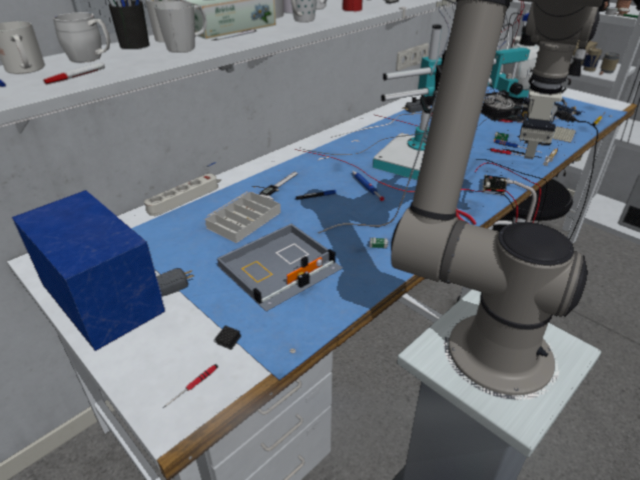

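View pics/top0.png

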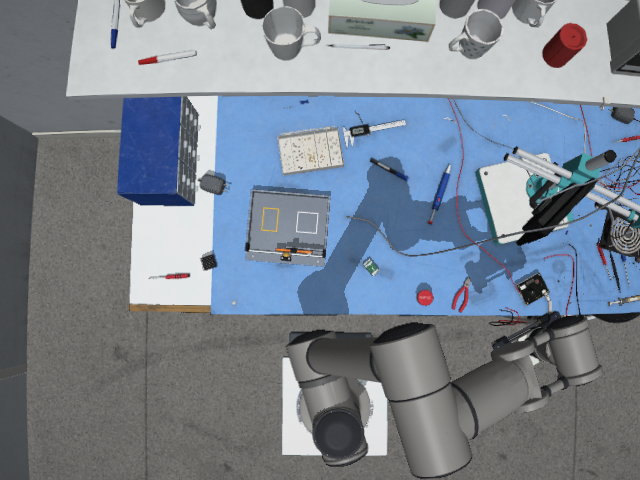

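Run:
```python
import cv2,pickle
t=pickle.load(open("top0.pkl","rb"))["image"];s=pickle.load(open("scene0.pkl","rb"))["image"]
def crop(im,x,y,w,h,k,n): cv2.imwrite(n,cv2.resize(im[y:y+h,x:x+w],None,fx=k,fy=k,interpolation=cv2.INTER_CUBIC))
crop(t,238,178,100,92,8,"pics/t_tray.png")
a=cv2.resize(t[247:277,193:223],None,fx=12,fy=12,interpolation=cv2.INTER_CUBIC)
b=cv2.resize(t[252:282,356:386],None,fx=12,fy=12,interpolation=cv2.INTER_CUBIC)
import numpy as np
cv2.imwrite("pics/t_obj.png",np.hstack([a,b]))
crop(s,210,215,140,100,5,"pics/s_tray.png")
a=cv2.resize(s[320:355,210:245],None,fx=10,fy=10,interpolation=cv2.INTER_CUBIC)
b=cv2.resize(s[225:260,360:395],None,fx=10,fy=10,interpolation=cv2.INTER_CUBIC)
cv2.imwrite("pics/s_obj.png",np.hstack([a,b]))
```

```text
(no output)
```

View pics/t_tray.png

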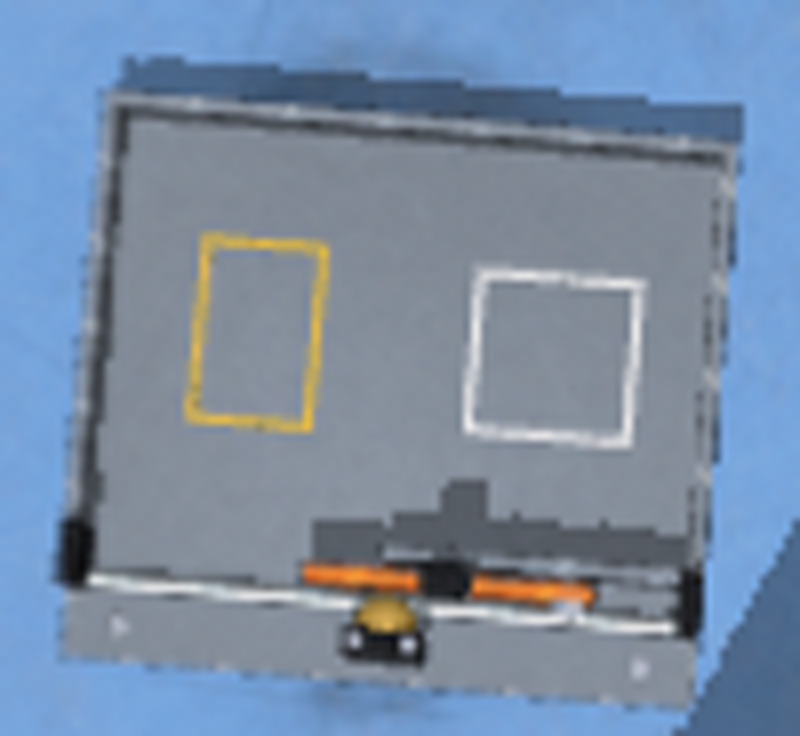

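View pics/t_obj.png

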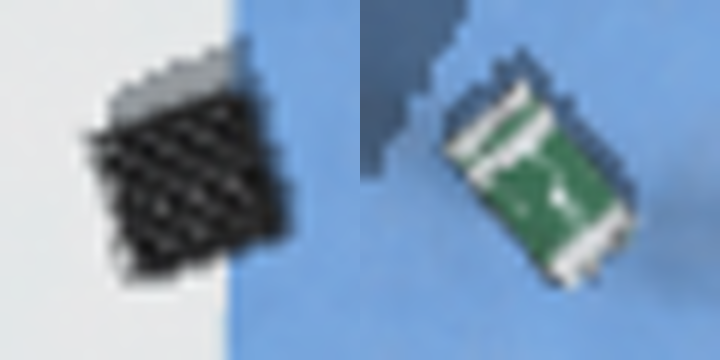

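View pics/s_tray.png

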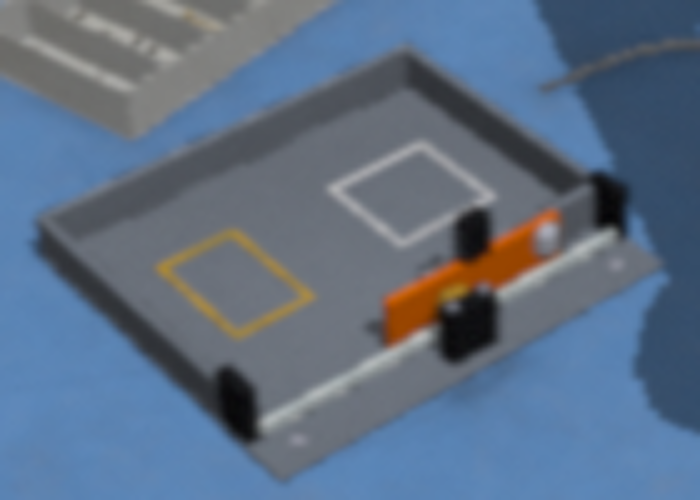

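View pics/s_obj.png

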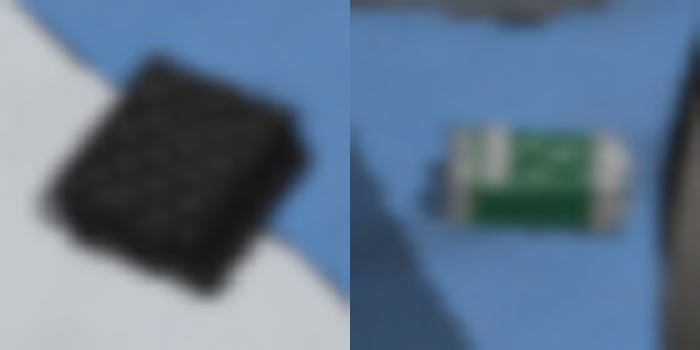

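```bash
cat > h.py <<'E'
import cv2,pickle,numpy as np
def ray(c,pts):
    K=np.array([[c["fx"],0,c["cx"]],[0,c["fy"],c["cy"]],[0,0,1.]])
    u=cv2.undistortPoints(np.array(pts,float).reshape(-1,1,2),K,c["D"]).reshape(-1,2)
    d=np.c_[u[:,0],-u[:,1],-np.ones(len(u))]
    return d@c["pose"][:3,:3].T,c["pose"][:3,3]
def onz(c,pts,z):
    d,o=ray(c,pts); z=np.broadcast_to(z,len(d)); return o+d*((z-o[2])/d[:,2])[:,None]
def cr(p,off,k): return (np.array(p,float)+.5)/k-.5+np.array(off)
def rect(P):  # centre, edge lengths, yaw of edge0, edge1
    e=[P[(i+1)%4]-P[i] for i in range(4)]
    print(" c",P.mean(0).round(1)," len",[round(float(np.linalg.norm(x[:2])),1) for x in e]," ang",[round(float(np.degrees(np.arctan2(x[1],x[0]))),1) for x in e])
E
python3 - <<'E'
from h import *
t=pickle.load(open("top0.pkl","rb"));s=pickle.load(open("scene0.pkl","rb"))
T=lambda p:cr(p,(238,178),8); S=lambda p:cr(p,(210,215),5)
print("yellow T (lines centre)");rect(onz(t,T([(207,238),(325,246),(308,428),(190,418)]),4))
print("yellow S");rect(onz(s,S([(163,269),(235,234),(310,296),(239,335)]),4))
print("white T");rect(onz(t,T([(480,271),(640,285),(628,440),(468,430)]),4))
print("white S");rect(onz(s,S([(333,188),(420,146),(490,195),(403,243)]),4))
print("tray outer top T back corners");print(onz(t,T([(110,95),(738,146)]),30).round(1))
print("tray outer top S back L, back R");print(onz(s,S([(40,220),(405,47)]),30).round(1))
print("end stops T");print(onz(t,T([(75,548),(690,602)]),38).round(1))
print("tab T top");print(onz(t,T([(446,578)]),62).round(1))
print("tab S top");print(onz(s,S([(474,215)]),62).round(1))
O=lambda p:cr(p,(193,247),12)
print("hs T top");rect(onz(t,O([(90,138),(247,95),(287,232),(132,280)]),22))
O=lambda p:cr(p,(210,320),10)
print("hs S top");rect(onz(s,O([(45,190),(155,57),(303,112),(210,275)]),22))
print(" S right corner bottom",onz(s,O([(308,160),(212,298)]),0).round(1))
O=lambda p:cr(np.array(p)-[360,0],(356,252),12)
print("bat T top");rect(onz(t,O([(445,150),(522,82),(635,215),(568,288)]),17))
O=lambda p:cr(np.array(p)-[350,0],(360,225),10)
print("bat S top");rect(onz(s,O([(450,193),(455,128),(612,130),(628,193)]),17))
E
```

```text
yellow T (lines centre)
 c [568.9 204.9   4. ]  len [45.7, 70.7, 45.5, 70.0]  ang [-93.5, 175.7, 85.6, -4.2]
yellow S
 c [565.5 200.1   4. ]  len [44.4, 66.0, 44.3, 67.7]  ang [-95.0, 176.2, 87.2, -3.8]
white T
 c [560.6  90.9   4. ]  len [61.7, 60.0, 61.3, 61.6]  ang [-94.5, 176.2, 86.9, -3.5]
white S
 c [557.8  86.6   4. ]  len [58.5, 58.6, 60.1, 61.3]  ang [-95.2, 177.3, 87.3, -4.2]
tray outer top T back corners
[[656.  260.5  30. ]
 [638.2  21.5  30. ]]
tray outer top S back L, back R
[[649.7 257.9  30. ]
 [633.2  22.   30. ]]
end stops T
[[482.3 268.4  38. ]
 [464.3  38.2  38. ]]
tab T top
[[470.5 128.   62. ]]
tab S top
[[466.6 125.   62. ]]
hs T top
 c [433.9 387.7  22. ]  len [41.5, 36.2, 41.3, 37.6]  ang [-74.2, -162.1, 107.8, 18.2]
hs S top
 c [426.5 391.1  22. ]  len [42.1, 38.2, 47.5, 45.2]  ang [-69.2, -159.9, 118.8, 13.9]
 S right corner bottom [[423.8 361.2   0. ]
 [406.9 399.7  -0. ]]
bat T top
 c [ 424.5 -104.    17. ]  len [26.0, 43.9, 25.0, 46.4]  ang [-48.3, -139.4, 137.6, 42.0]
bat S top
 c [ 420.1 -105.8   17. ]  len [29.8, 43.0, 28.7, 48.0]  ang [-52.1, -136.2, 137.6, 45.1]
```

```bash
cat >> h.py <<'E'
def plan(x,y,z,yawdeg,n=None,start=None):
    from plant import get_obs
    o=get_obs()
    p=np.array(o["tool_pos"]);ya=o["tcp_rot"][2]
    if start is not None: p=np.array(start[:3],float);ya=np.radians(start[3])
    d=np.array([x,y,z])-p; dy=(np.radians(yawdeg)-ya+np.pi)%(2*np.pi)-np.pi
    m=n or 1
    while True:
        rows=[];q=ya
        for i in range(m):
            s=d/m;c,sn=np.cos(q),np.sin(q)
            rows.append([s[0]*c+s[1]*sn,s[0]*sn-s[1]*c,-s[2]]);q+=dy/m
        R=np.array(rows)/60
        if np.abs(R).max()<=.95 and np.linalg.norm(R,axis=1).max()<1 and abs(np.degrees(dy)/m/8)<=.95: break
        m+=1
    print("at",p.round(1),round(np.degrees(ya),1),"rows",m)
    print("xyz",R.round(3).tolist()," dr z each",round(-np.degrees(dy)/m/8,3))
def st():
    from plant import get_obs
    o=get_obs();print(round(o["time"],2),o["tool_pos"].round(1),np.degrees(o["tcp_rot"]).round(1),o["contact_force"].round(1),round(o["grip_width"],1))
def look(name,tag,x,y,w,h,k):
    from plant import capture
    c=capture(name);pickle.dump(c,open(tag+".pkl","wb"))
    cv2.imwrite(f"pics/{tag}.png",cv2.resize(c["image"][y:y+h,x:x+w],None,fx=k,fy=k,interpolation=cv2.INTER_CUBIC))
E
python3 - <<'E'
from h import *
plan(430,-150,230,17,8)
plan(433,387,140,17,None,(430,-150,230,17))
E
```

```text
at [ 229.6 -471.8  248.1] 25.9 rows 8
xyz [[0.669, -0.42, 0.038], [0.66, -0.433, 0.038], [0.652, -0.446, 0.038], [0.643, -0.459, 0.038], [0.634, -0.471, 0.038], [0.625, -0.483, 0.038], [0.615, -0.495, 0.038], [0.605, -0.507, 0.038]]  dr z each 0.14
at [ 430. -150.  230.] 17.0 rows 10
xyz [[0.266, -0.854, 0.15], [0.266, -0.854, 0.15], [0.266, -0.854, 0.15], [0.266, -0.854, 0.15], [0.266, -0.854, 0.15], [0.266, -0.854, 0.15], [0.266, -0.854, 0.15], [0.266, -0.854, 0.15], [0.266, -0.854, 0.15], [0.266, -0.854, 0.15]]  dr z each -0.0
```

>>> carry_out --xyz '[[0.67,-0.42,0.04],[0.66,-0.43,0.04],[0.65,-0.45,0.04],[0.64,-0.46,0.04],[0.63,-0.47,0.04],[0.63,-0.48,0.04],[0.62,-0.5,0.04],[0.6,-0.51,0.04]]' --dr '[[0,0,0.14],[0,0,0.14],[0,0,0.14],[0,0,0.14],[0,0,0.14],[0,0,0.14],[0,0,0.14],[0,0,0.14]]' --gripper 1

```text
time: 1.1
tool_pos: [430.4, -148.6, 229.3]
tcp_rot: [-3.141, 0.0, 0.296]
contact_force: [0.2, -0.3, 0.2]
grip_width: 91.8
```

>>> carry_out --xyz '[[0.26,-0.85,0.15],[0.26,-0.85,0.15],[0.26,-0.85,0.15],[0.26,-0.85,0.15],[0.26,-0.85,0.15],[0.26,-0.85,0.15],[0.26,-0.85,0.15],[0.26,-0.85,0.15]]' --dr '[[0,0,0],[0,0,0],[0,0,0],[0,0,0],[0,0,0],[0,0,0],[0,0,0],[0,0,0]]'

```text
time: 2.1
tool_pos: [429.8, 278.3, 157.0]
tcp_rot: [3.141, 0.0, 0.297]
contact_force: [0.7, -1.0, 0.7]
grip_width: 92.0
```

Run:
```python
from h import *
st();plan(433,387,110,17)
```

```text
2.1 [429.8 278.3 157. ] [180.   0.  17.] [ 0.7 -1.   0.7] 92.0
at [429.8 278.3 157. ] 17.0 rows 2
xyz [[0.291, -0.859, 0.391], [0.291, -0.859, 0.391]]  dr z each -0.0
```

>>> carry_out --xyz '[[0.29,-0.86,0.39],[0.29,-0.86,0.39],[0,0,0]]' --dr '[[0,0,0],[0,0,0],[0,0,0]]'

```text
time: 2.48
tool_pos: [431.4, 387.8, 107.7]
tcp_rot: [3.141, 0.004, 0.3]
contact_force: [-0.5, -0.9, 0.0]
grip_width: 92.1
```

Run:
```python
from h import *
st();look("scene","s1",170,260,130,110,6);look("top","t1",160,200,130,100,6)
```

```text
2.48 [431.4 387.8 107.7] [180.    0.2  17.2] [-0.5 -0.9  0. ] 92.1
```

View pics/s1.png

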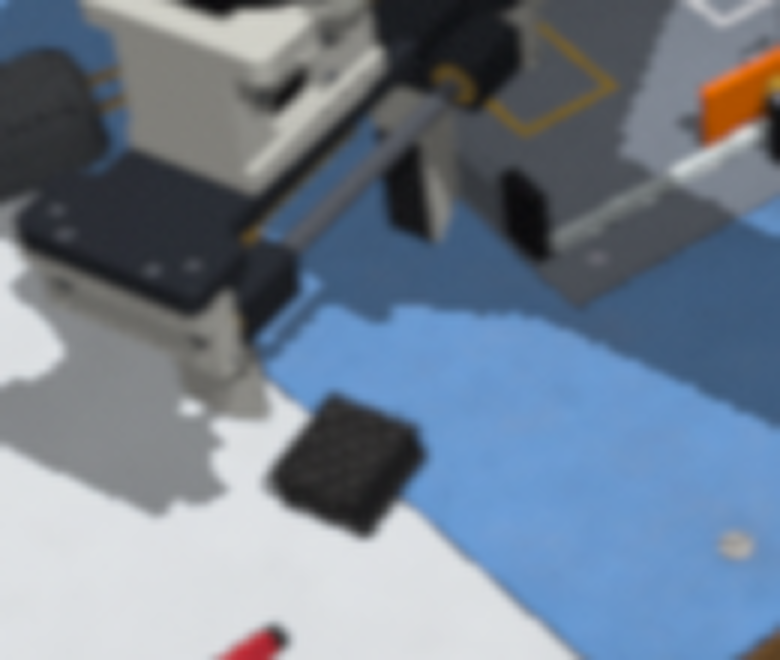

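View pics/t1.png

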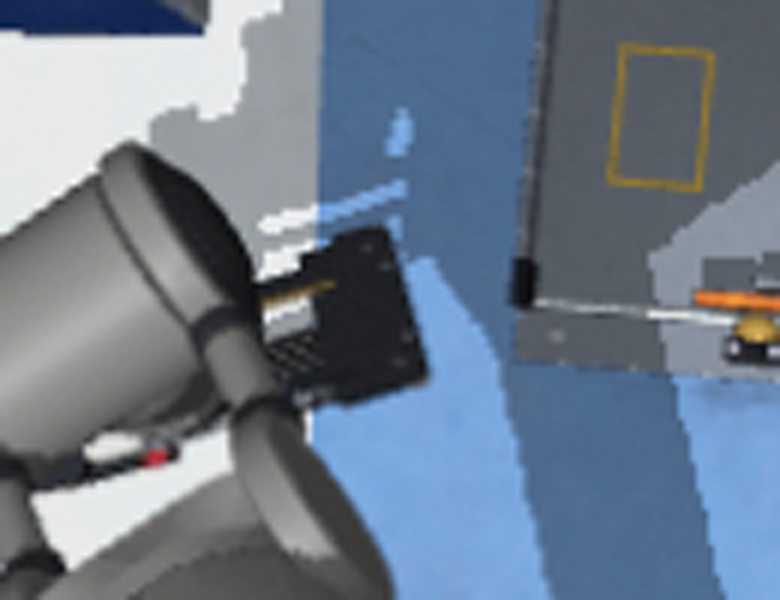

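Run:
```python
from h import *
s=pickle.load(open("s1.pkl","rb"))
p=onz(s,cr([(240,418),(268,405),(437,240),(455,205),(390,210),(195,400)],(170,260),6),85.7)
d=p[:,:2]-[431.4,387.8];a=np.radians(17.2);c,n=np.cos(a),np.sin(a)
print(np.c_[d[:,0]*c+d[:,1]*n,d[:,0]*n-d[:,1]*c].round(1))
# project heat-sink visible corners again in S1
print(onz(s,cr([(275,482),(337,393),(420,435),(365,520)],(170,260),6),22).round(1)); print(onz(s,cr([(425,460),(367,537)],(170,260),6),0).round(1))
```

```text
[[ -4.  -52.2]
 [ -8.6 -43.1]
 [-12.4  48.8]
 [ -7.5  66.8]
 [ 11.7  53.6]
 [ 14.4 -52.8]]
[[433.7 417.   22. ]
 [453.2 376.1  22. ]
 [415.3 367.1  22. ]
 [397.  404.9  22. ]]
[[422.  362.4   0. ]
 [407.5 399.3  -0. ]]
```

```bash
cat >> h.py <<'E'
def proj(c,P):
    P=np.atleast_2d(P).astype(float); q=(P-c["pose"][:3,3])@c["pose"][:3,:3]
    q=q*[1,-1,-1]
    K=np.array([[c["fx"],0,c["cx"]],[0,c["fy"],c["cy"]],[0,0,1.]])
    return cv2.projectPoints(q,np.zeros(3),np.zeros(3),K,c["D"])[0].reshape(-1,2)
def box(cx,cy,yaw,lx,ly,z0,z1):
    a=np.radians(yaw);c,s=np.cos(a),np.sin(a)
    return np.array([[cx+c*u*lx/2-s*v*ly/2,cy+s*u*lx/2+c*v*ly/2,z] for z in(z0,z1) for u,v in((1,1),(1,-1),(-1,-1),(-1,1))])
def overlay(c,boxes,x,y,w,h,k,name,cols=((0,255,255),(255,0,255),(255,255,0),(0,0,255))):
    im=cv2.resize(c["image"][y:y+h,x:x+w],None,fx=k,fy=k,interpolation=cv2.INTER_CUBIC)
    for b,col in zip(boxes,cols*5):
        q=np.round(((proj(c,b)-[x,y]+.5)*k-.5)).astype(int)
        for i in range(4):
            for j,l in((i,(i+1)%4),(i+4,(i+1)%4+4),(i,i+4)):cv2.line(im,tuple(map(int,q[j])),tuple(map(int,q[l])),col,1)
    cv2.imwrite(f"pics/{name}.png",im)
E
python3 - <<'E'
from h import *
t=pickle.load(open("top0.pkl","rb"));s=pickle.load(open("scene0.pkl","rb"))
b=box(433.9,387.7,17,40,40,0,22);b2=box(424.5,-104,42,45,26,0,17)
overlay(s,[b],205,315,45,45,8,"a1");overlay(t,[b],185,240,45,45,8,"a2");overlay(s,[b2],355,220,45,45,8,"a3");overlay(t,[b2],349,245,45,45,8,"a4")
I=lambda n:cv2.imread(f"pics/{n}.png")
cv2.imwrite("pics/a.png",np.hstack([I("a1"),I("a2")]));cv2.imwrite("pics/b.png",np.hstack([I("a3"),I("a4")]))
E
```

```text
(no output)
```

View pics/a.png

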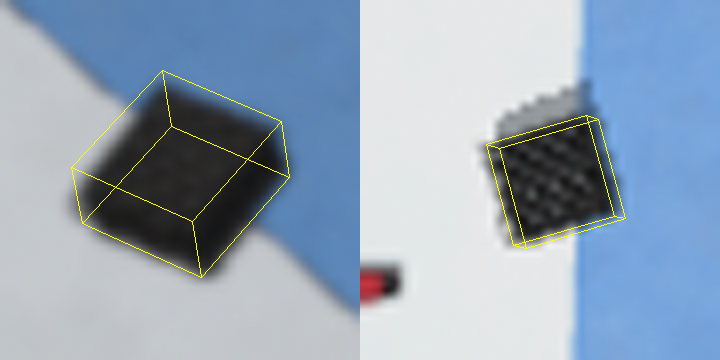

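View pics/b.png

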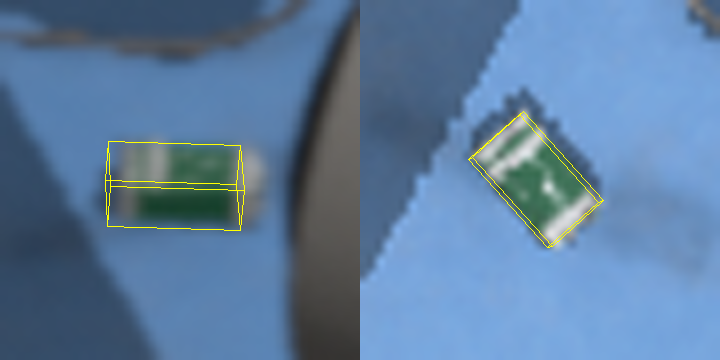

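Run:
```python
from h import *
st();plan(434.5,389,26,17)
```

```text
2.58 [432.6 385.4 109.8] [1.799e+02 1.000e-01 1.710e+01] [ 0.1 -0.1  0.3] 91.6
at [432.6 385.4 109.8] 17.1 rows 2
xyz [[0.024, -0.024, 0.698], [0.024, -0.024, 0.698]]  dr z each 0.004
```

>>> carry_out --xyz '[[0.03,-0.05,0.5],[0.02,0,0.5],[0,0,0.3],[0,0,0.08],[0,0,0]]' --dr '[[0,0,0],[0,0,0],[0,0,0],[0,0,0],[0,0,0]]'

```text
time: 3.2
tool_pos: [435.7, 389.0, 28.5]
tcp_rot: [-3.141, -0.001, 0.296]
contact_force: [-0.1, -0.5, -0.1]
grip_width: 91.5
```

Run:
```python
from h import *
st();look("scene","s2",170,260,130,110,6)
```

```text
3.2 [435.7 389.   28.5] [-180.   -0.   17.] [-0.1 -0.5 -0.1] 91.5
```

View pics/s2.png

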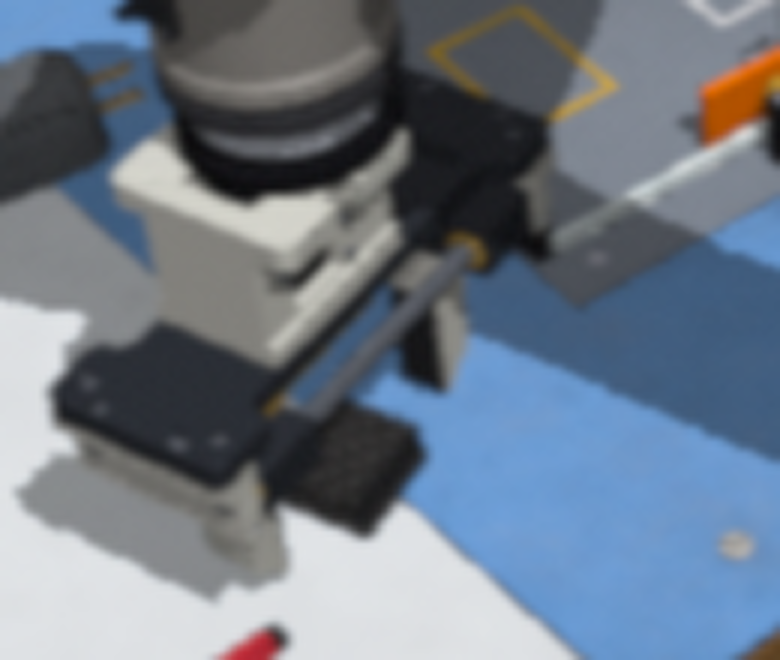

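Run:
```python
from h import *
s=pickle.load(open("s2.pkl","rb"))
def tl(p,q):
    d=p[:,:2]-q;a=np.radians(17);c,n=np.cos(a),np.sin(a);return np.c_[d[:,0]*c+d[:,1]*n,d[:,0]*n-d[:,1]*c].round(1)
q=[435.5,389]
print(tl(onz(s,cr([(255,585),(285,570),(442,392),(462,350)],(170,260),6),6.5),q))
print(tl(onz(s,cr([(367,537),(425,460)],(170,260),6),0),q))
overlay(s,[box(435.5,389,17,40,40,0,22),box(433,385,17,40,40,0,22)],170,260,130,110,6,"s2o")
```

```text
[[ -6.4 -58. ]
 [-11.4 -47.8]
 [-10.5  47.5]
 [ -4.6  68.8]]
[[-23.8 -18. ]
 [-20.7  21.5]]
```

View pics/s2o.png

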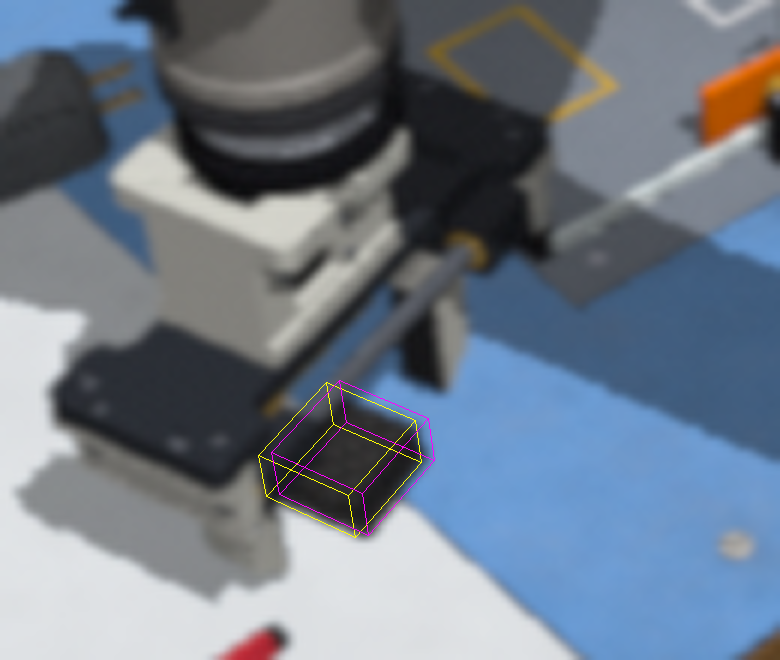

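>>> carry_out --xyz '[[-0.025,0,0.04],[0,0,0],[0,0,0],[0,0,0],[0,0,0],[0,0,0],[0,0,0],[0,0,0]]' --dr '[[0,0,0],[0,0,0],[0,0,0],[0,0,0],[0,0,0],[0,0,0],[0,0,0],[0,0,0]]' --gripper -1

```text
time: 4.25
tool_pos: [433.8, 388.7, 25.5]
tcp_rot: [3.142, -0.0, 0.296]
contact_force: [0.3, 0.4, 1.5]
grip_width: 40.6
```

Run:
```python
from h import *
st()
```

```text
4.25 [433.8 388.7  25.5] [180.  -0.  17.] [0.3 0.4 1.5] 40.6
```

>>> carry_out --xyz '[[0,0,0],[0,0,-0.3],[0,0,-0.6],[0,0,-0.6],[0,0,0]]' --dr '[[0,0,0],[0,0,0],[0,0,0],[0,0,0],[0,0,0]]'

```text
time: 4.88
tool_pos: [435.4, 389.9, 119.7]
tcp_rot: [-3.139, -0.007, 0.296]
contact_force: [-0.4, -0.1, 0.9]
grip_width: 40.9
```

Run:
```python
from h import *
st();plan(559,90,100,-4.2,8)
```

```text
4.88 [435.4 389.9 119.7] [-179.9   -0.4   17. ] [-0.4 -0.1  0.9] 40.9
at [435.4 389.9 119.7] 17.0 rows 8
xyz [[0.064, 0.673, 0.041], [0.095, 0.669, 0.041], [0.125, 0.664, 0.041], [0.156, 0.657, 0.041], [0.186, 0.65, 0.041], [0.216, 0.64, 0.041], [0.245, 0.63, 0.041], [0.274, 0.618, 0.041]]  dr z each 0.331
```

>>> carry_out --xyz '[[0.06,0.67,0.04],[0.1,0.67,0.04],[0.12,0.66,0.04],[0.16,0.66,0.04],[0.19,0.65,0.04],[0.22,0.64,0.04],[0.25,0.63,0.04],[0.27,0.62,0.04]]' --dr '[[0,0,0.33],[0,0,0.33],[0,0,0.33],[0,0,0.33],[0,0,0.33],[0,0,0.33],[0,0,0.33],[0,0,0.33]]'

```text
time: 5.88
tool_pos: [557.8, 87.6, 95.9]
tcp_rot: [3.141, 0.001, -0.074]
contact_force: [-0.3, -0.8, -0.6]
grip_width: 40.9
```

>>> carry_out --xyz '[[0,0,0],[0,0,0]]' --dr '[[0,0,0],[0,0,0]]'

```text
time: 6.12
tool_pos: [557.3, 89.2, 96.0]
tcp_rot: [-3.142, 0.001, -0.072]
contact_force: [0.3, 0.5, -0.9]
grip_width: 41.2
```

Run:
```python
from h import *
st();look("scene","s3",210,180,150,130,5);look("top","t3",238,160,110,100,7);plan(559,90,42,-4.2,3)
```

```text
6.12 [557.3  89.2  96. ] [-1.8e+02  1.0e-01 -4.1e+00] [ 0.3  0.5 -0.9] 41.2
at [557.3  89.9  96.2] -4.1 rows 3
xyz [[0.009, -0.001, 0.301], [0.009, -0.001, 0.301], [0.009, -0.001, 0.301]]  dr z each 0.006
```

View pics/s3.png

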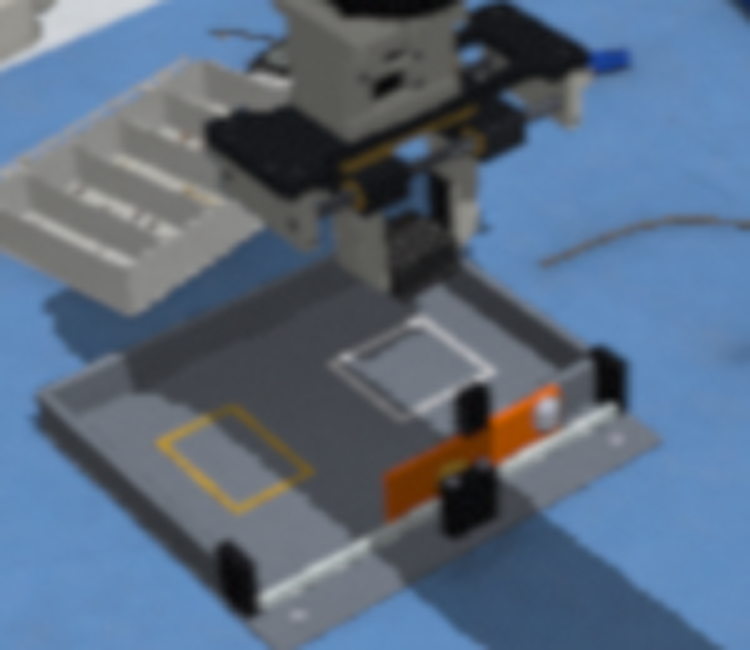

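View pics/t3.png

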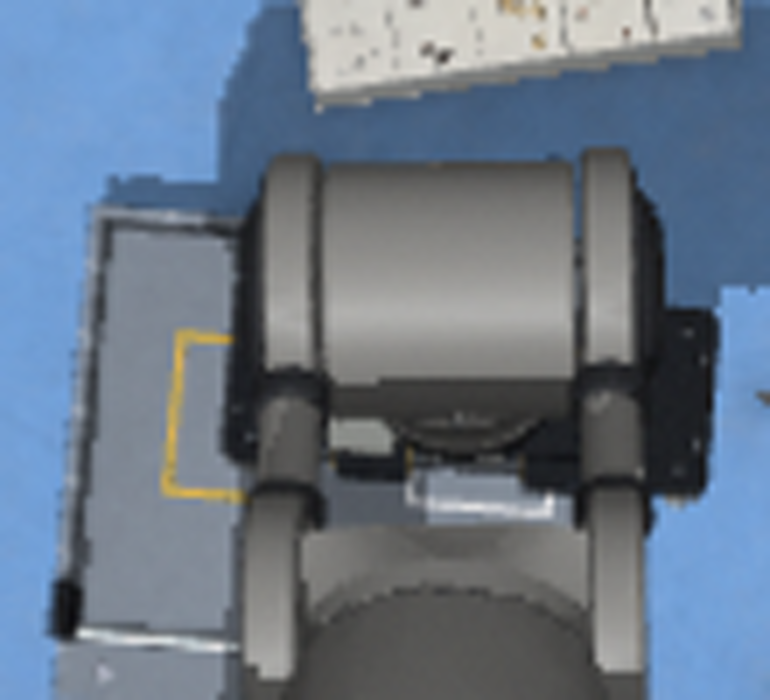

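>>> carry_out --xyz '[[0.01,0,0.35],[0.01,0,0.35],[0.01,0,0.25],[0,0,0]]' --dr '[[0,0,0],[0,0,0],[0,0,0],[0,0,0]]'

```text
time: 6.72
tool_pos: [558.8, 89.4, 38.3]
tcp_rot: [3.141, 0.002, -0.071]
contact_force: [-0.7, -0.2, -0.8]
grip_width: 40.8
```

Run:
```python
from h import *
st();look("scene","s4",250,215,90,75,8)
```

```text
6.72 [558.8  89.4  38.3] [ 1.8e+02  1.0e-01 -4.1e+00] [-0.7 -0.2 -0.8] 40.8
```

View pics/s4.png

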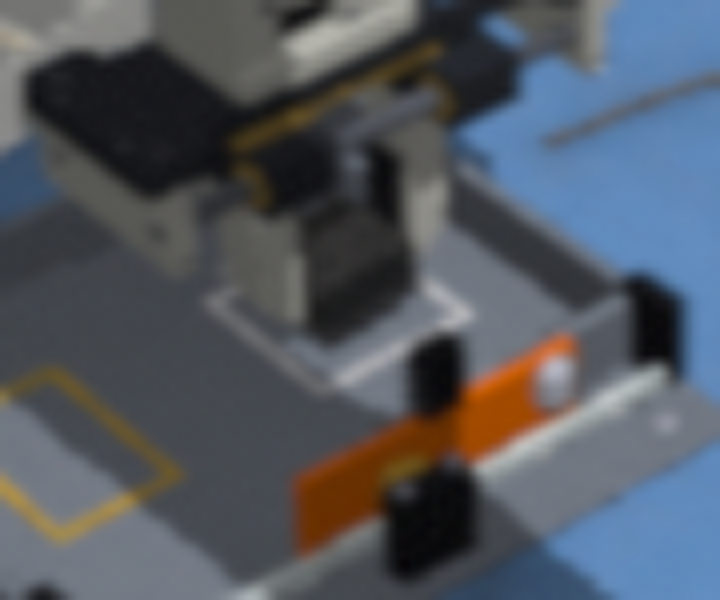

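>>> carry_out --xyz '[[0,0,0.1],[0,0,0.03],[0,0,0]]' --dr '[[0,0,0],[0,0,0],[0,0,0]]'

```text
time: 7.15
tool_pos: [560.4, 88.9, 33.0]
tcp_rot: [-3.141, -0.002, -0.072]
contact_force: [-3.2, 0.1, 7.9]
grip_width: 40.5
```

Run:
```python
from h import *
st();look("scene","s5",250,215,90,75,8)
s=pickle.load(open("s5.pkl","rb"))
overlay(s,[box(559,89.5,-4.2,40,40,5,27),box(557.8,86.6,-4.2,60,60,4,4)],250,215,90,75,8,"s5o")
```

```text
7.15 [560.4  88.9  33. ] [-1.8e+02 -1.0e-01 -4.1e+00] [-3.2  0.1  7.9] 40.5
```

View pics/s5.png

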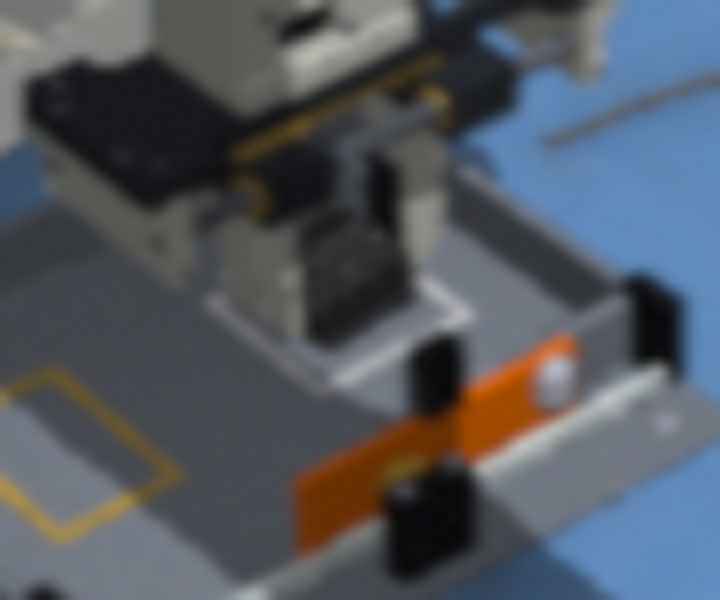

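View pics/s5o.png

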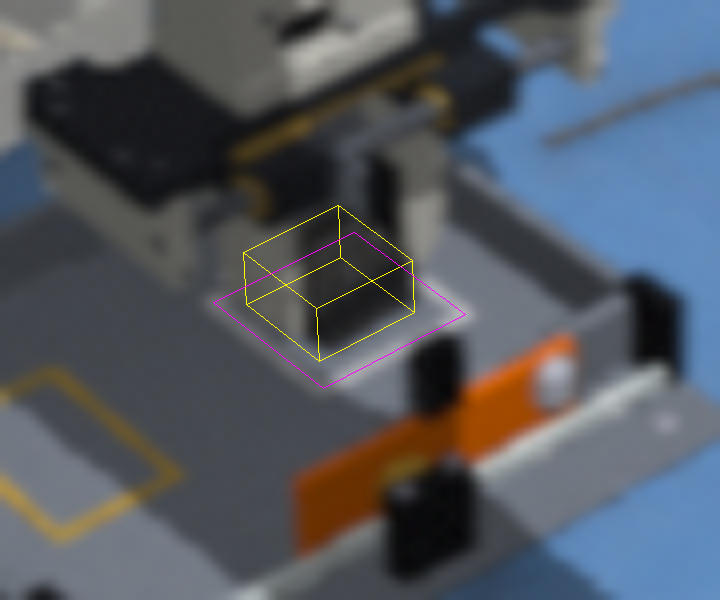

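>>> carry_out --xyz '[[0,0,0.03],[0,0,0]]' --dr '[[0,0,0],[0,0,0]]'

```text
time: 7.45
tool_pos: [560.4, 88.6, 31.7]
tcp_rot: [3.141, -0.002, -0.072]
contact_force: [-3.7, -1.2, 12.5]
grip_width: 40.4
```

Run:
```python
from h import *
st();look("scene","s6",265,230,60,50,12)
from plant import get_obs
print(get_obs()["moment"])
```

```text
7.45 [560.4  88.6  31.7] [ 1.8e+02 -1.0e-01 -4.1e+00] [-3.7 -1.2 12.5] 40.4
[0.02868726 0.67295969 0.07879129]
```

View pics/s6.png

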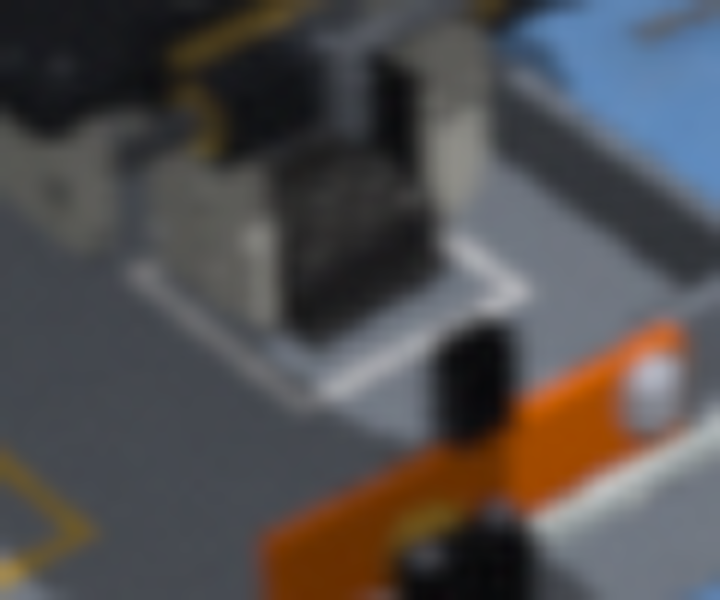

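>>> carry_out --xyz '[[0,0,0.04],[0,0,0],[0,0,0]]' --dr '[[0,0,0],[0,0,0],[0,0,0]]'

```text
time: 7.88
tool_pos: [560.3, 88.1, 29.3]
tcp_rot: [3.141, -0.002, -0.072]
contact_force: [-3.4, -4.1, 13.0]
grip_width: 39.7
```

Run:
```python
from h import *
st();look("scene","s7",265,230,60,50,12)
from plant import get_obs
print(get_obs()["moment"])
```

```text
7.88 [560.3  88.1  29.3] [ 1.8e+02 -1.0e-01 -4.1e+00] [-3.4 -4.1 13. ] 39.7
[-0.42493116  0.59718639  0.00347515]
```

View pics/s7.png

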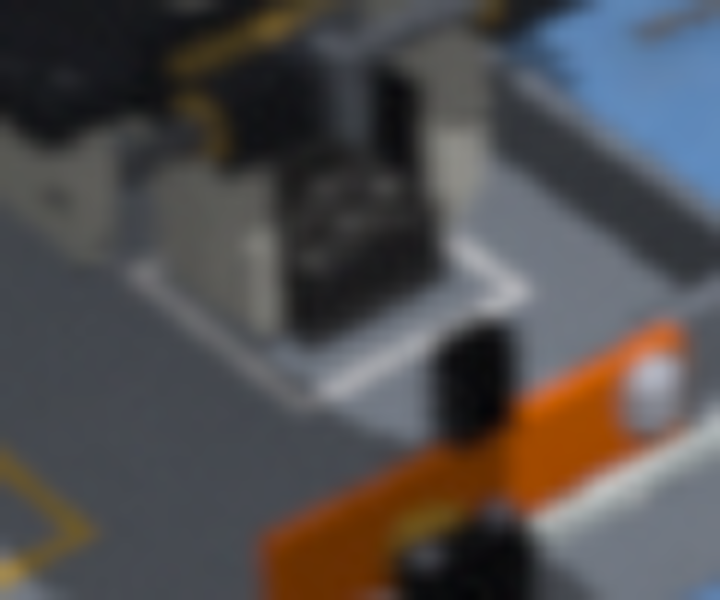

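>>> carry_out --xyz '[[0,0,-0.04],[0,0,0]]' --dr '[[0,0,0],[0,0,0]]'

```text
time: 8.18
tool_pos: [559.9, 88.8, 30.0]
tcp_rot: [-3.142, -0.001, -0.072]
contact_force: [-0.4, 0.4, 0.1]
grip_width: 39.8
```

>>> carry_out --xyz '[[0,0,0],[0,0,0],[0,0,0],[0,0,0]]' --dr '[[0,0,0],[0,0,0],[0,0,0],[0,0,0]]' --gripper 0.3

```text
time: 8.68
tool_pos: [559.7, 88.8, 29.6]
tcp_rot: [3.142, 0.0, -0.072]
contact_force: [-0.4, -0.5, -0.8]
grip_width: 59.4
```

Run:
```python
from h import *
st();look("scene","s8",265,230,60,50,12)
```

```text
8.68 [559.7  88.8  29.6] [180.    0.   -4.1] [-0.4 -0.5 -0.8] 59.4
```

View pics/s8.png

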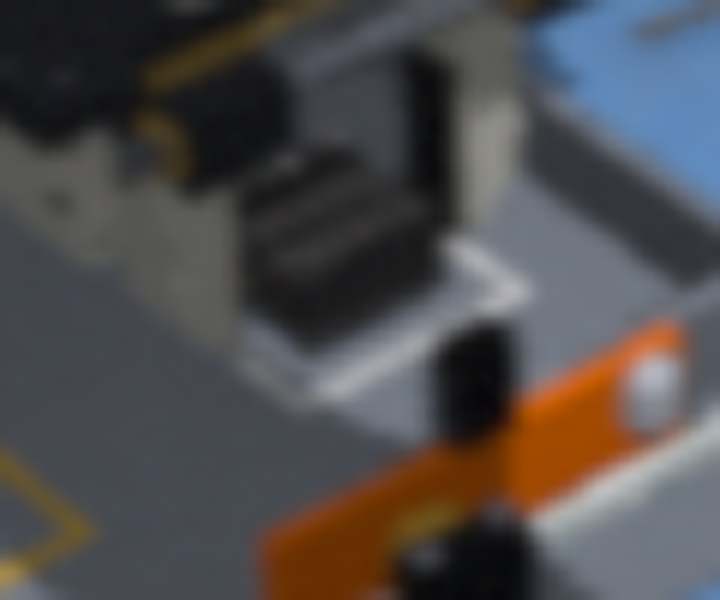

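>>> carry_out --xyz '[[0,0,-0.3],[0,0,-0.6],[0,0,-0.7],[0,0,-0.4],[0,0,0]]' --dr '[[0,0,0],[0,0,0],[0,0,0],[0,0,0],[0,0,0]]'

```text
time: 9.35
tool_pos: [560.8, 88.8, 151.6]
tcp_rot: [-3.141, -0.004, -0.072]
contact_force: [-0.5, -0.3, 0.4]
grip_width: 59.8
```

Run:
```python
from h import *
st();plan(423,-103.5,100,42.5,8)
```

```text
9.35 [560.8  88.8 151.6] [-180.    -0.3   -4.1] [-0.5 -0.3  0.4] 59.8
at [560.8  88.8 151.6] -4.1 rows 8
xyz [[-0.257, 0.42, 0.107], [-0.299, 0.392, 0.107], [-0.337, 0.36, 0.107], [-0.372, 0.324, 0.107], [-0.403, 0.284, 0.107], [-0.43, 0.242, 0.107], [-0.452, 0.197, 0.107], [-0.47, 0.15, 0.107]]  dr z each -0.729
```

>>> carry_out --xyz '[[-0.26,0.42,0.1],[-0.3,0.39,0.1],[-0.34,0.36,0.1],[-0.37,0.32,0.1],[-0.4,0.28,0.1],[-0.43,0.24,0.1],[-0.45,0.2,0.1],[-0.47,0.15,0.1]]' --dr '[[0,0,-0.73],[0,0,-0.73],[0,0,-0.73],[0,0,-0.73],[0,0,-0.73],[0,0,-0.73],[0,0,-0.73],[0,0,-0.73]]' --gripper 0.5

```text
time: 10.35
tool_pos: [420.5, -103.4, 100.3]
tcp_rot: [-3.14, 0.001, 0.747]
contact_force: [0.5, -0.3, 0.3]
grip_width: 68.5
```

>>> carry_out --xyz '[[0,0,0],[0,0,0]]' --dr '[[0,0,0],[0,0,0]]'

```text
time: 10.6
tool_pos: [421.9, -102.7, 101.3]
tcp_rot: [-3.141, 0.0, 0.741]
contact_force: [0.5, 0.3, -0.5]
grip_width: 69.0
```

Run:
```python
from h import *
st();plan(423,-103.5,40,42.5);look("scene","s9",210,180,210,120,3.7);look("top","t9",238,178,160,120,5)
s=pickle.load(open("s9.pkl","rb"));t=pickle.load(open("t9.pkl","rb"))
cv2.imwrite("pics/s9b.png",cv2.resize(s["image"][230:280,265:325],None,fx=12,fy=12,interpolation=cv2.INTER_CUBIC))
```

```text
10.6 [ 421.9 -102.7  101.3] [-180.     0.    42.5] [ 0.5  0.3 -0.5] 69.0
at [ 421.9 -102.7  101.3] 42.5 rows 2
xyz [[0.002, 0.011, 0.511], [0.002, 0.011, 0.511]]  dr z each -0.002
```

View pics/s9.png

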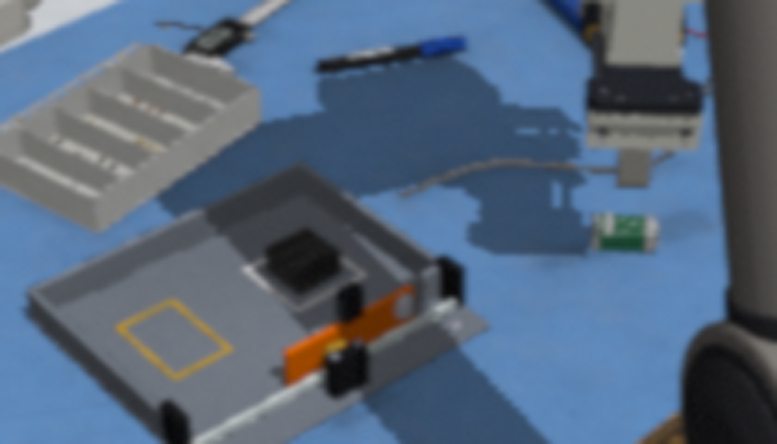

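View pics/s9b.png

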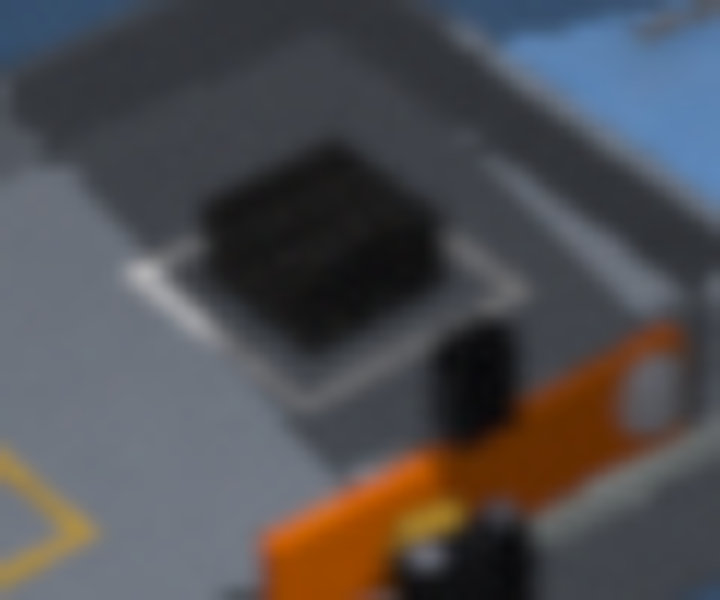

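View pics/t9.png

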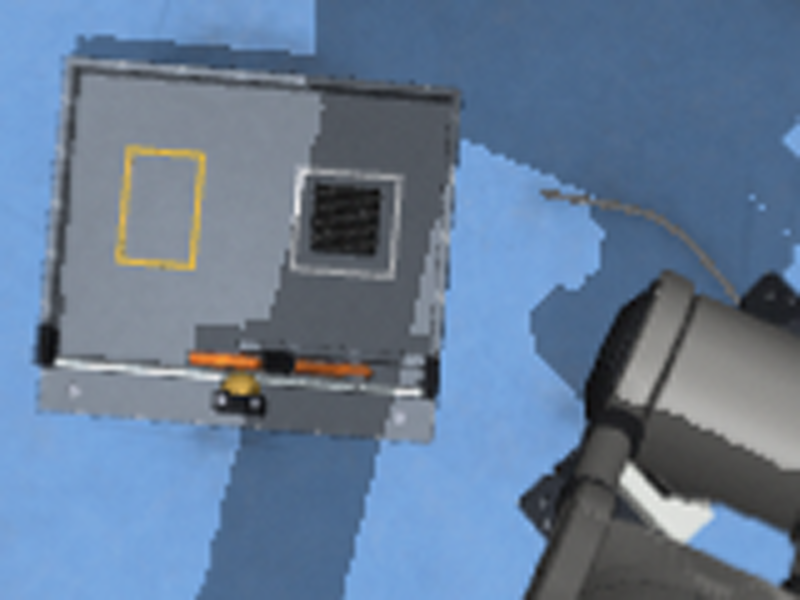

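>>> carry_out --xyz '[[0,0.01,0.4],[0,0,0.4],[0,0,0.2],[0,0,0]]' --dr '[[0,0,0],[0,0,0],[0,0,0],[0,0,0]]'

```text
time: 11.2
tool_pos: [422.2, -103.0, 41.3]
tcp_rot: [-3.14, 0.001, 0.744]
contact_force: [0.0, -0.3, -0.3]
grip_width: 68.5
```

Run:
```python
from h import *
st();look("scene","s10",345,190,70,60,11);look("top","t10",340,230,60,55,10)
```

```text
11.2 [ 422.2 -103.    41.3] [-179.9    0.    42.6] [ 0.  -0.3 -0.3] 68.5
```

View pics/s10.png

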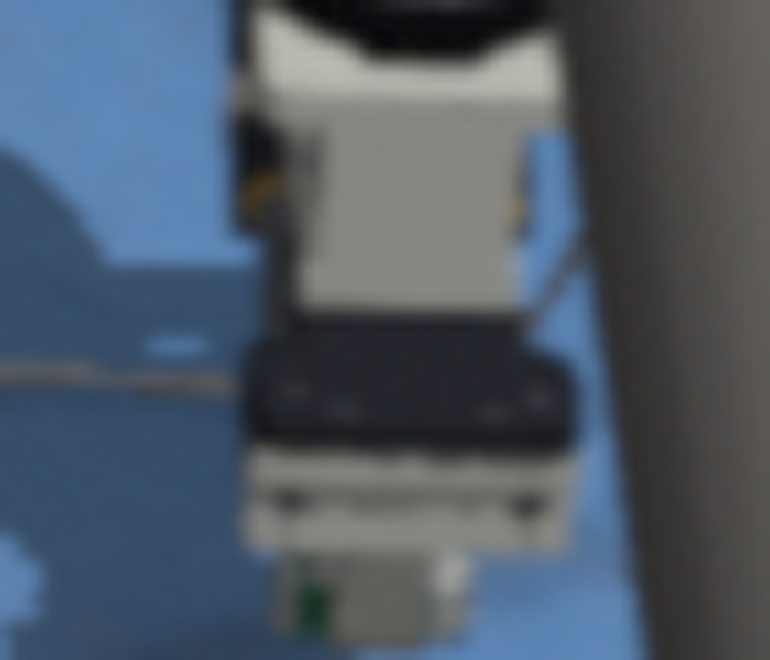

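View pics/t10.png

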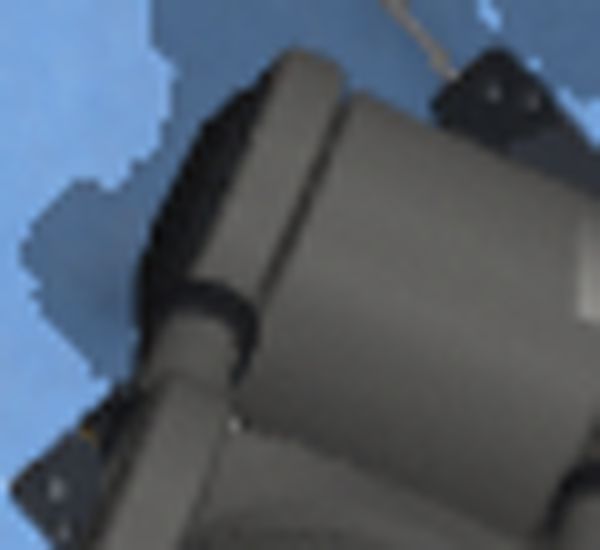

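>>> carry_out --xyz '[[0.03,0,0.15],[0,0,0.1],[0,0,0.02],[0,0,0]]' --dr '[[0,0,0],[0,0,0],[0,0,0],[0,0,0]]'

```text
time: 11.8
tool_pos: [423.6, -102.3, 25.4]
tcp_rot: [-3.141, 0.0, 0.743]
contact_force: [-0.2, -0.3, 0.6]
grip_width: 68.8
```

>>> carry_out --xyz '[[0,0,0],[0,0,0],[0,0,0],[0,0,0],[0,0,0],[0,0,0]]' --dr '[[0,0,0],[0,0,0],[0,0,0],[0,0,0],[0,0,0],[0,0,0]]' --gripper -1

```text
time: 12.55
tool_pos: [423.7, -102.3, 25.6]
tcp_rot: [3.141, -0.0, 0.743]
contact_force: [0.1, -0.7, 0.4]
grip_width: 25.8
```

Run:
```python
from h import *
st();look("scene","s11",345,190,70,60,11)
```

```text
12.55 [ 423.7 -102.3   25.6] [180.   -0.   42.6] [ 0.1 -0.7  0.4] 25.8
```

View pics/s11.png

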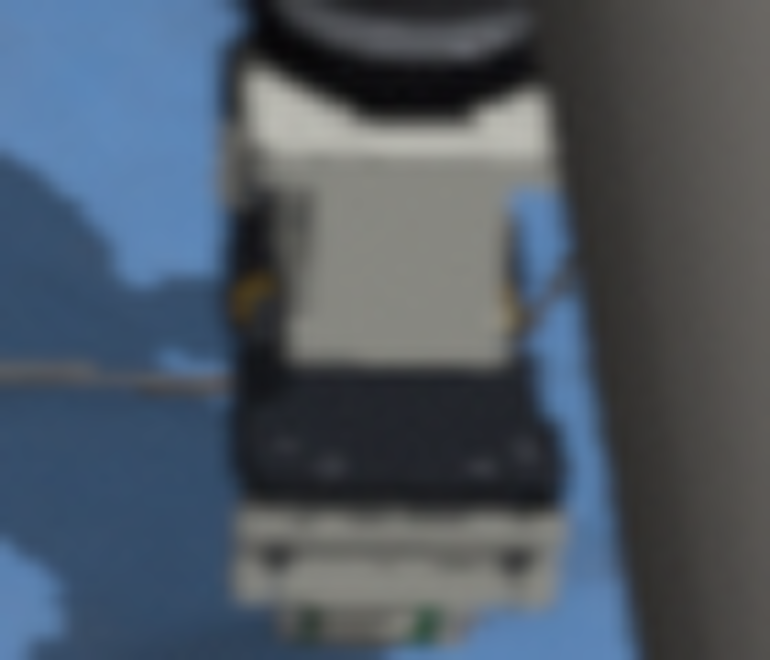

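>>> carry_out --xyz '[[0,0,0],[0,0,-0.3],[0,0,-0.6],[0,0,-0.6],[0,0,-0.2],[0,0,0]]' --dr '[[0,0,0],[0,0,0],[0,0,0],[0,0,0],[0,0,0],[0,0,0]]'

```text
time: 13.35
tool_pos: [423.7, -102.3, 127.6]
tcp_rot: [3.141, -0.0, 0.743]
contact_force: [-0.0, 0.4, -0.7]
grip_width: 25.9
```

Run:
```python
from h import *
st();plan(567,202,120,-4.2,8)
```

```text
13.35 [ 423.7 -102.3  127.6] [179.9  -0.   42.6] [-0.   0.4 -0.7] 25.9
at [ 423.7 -102.3  127.6] 42.6 rows 8
xyz [[0.649, -0.265, 0.016], [0.618, -0.329, 0.016], [0.582, -0.391, 0.016], [0.539, -0.448, 0.016], [0.49, -0.501, 0.016], [0.437, -0.548, 0.016], [0.379, -0.59, 0.016], [0.317, -0.625, 0.016]]  dr z each 0.731
```

>>> carry_out --xyz '[[0.65,-0.26,0.01],[0.62,-0.33,0.01],[0.58,-0.39,0.01],[0.54,-0.45,0.01],[0.49,-0.5,0.01],[0.44,-0.55,0.01],[0.38,-0.59,0.01],[0.32,-0.62,0.01]]' --dr '[[0,0,0.73],[0,0,0.73],[0,0,0.73],[0,0,0.73],[0,0,0.73],[0,0,0.73],[0,0,0.73],[0,0,0.73]]'

```text
time: 14.35
tool_pos: [567.0, 203.0, 120.2]
tcp_rot: [3.14, 0.003, -0.075]
contact_force: [0.3, -0.2, -1.2]
grip_width: 26.3
```

>>> carry_out --xyz '[[0,0,0],[0,0,0]]' --dr '[[0,0,0],[0,0,0]]'

```text
time: 14.6
tool_pos: [566.3, 201.4, 120.8]
tcp_rot: [3.14, 0.003, -0.071]
contact_force: [-0.1, 0.1, -0.0]
grip_width: 25.8
```

Run:
```python
from h import *
st();plan(567,202,42,-4.2,3);look("scene","s12",210,180,150,130,5)
```

```text
14.6 [566.3 201.4 120.8] [179.9   0.2  -4.1] [-0.1  0.1 -0. ] 25.8
at [566.3 201.4 120.8] -4.1 rows 3
xyz [[0.004, -0.004, 0.438], [0.004, -0.004, 0.438], [0.004, -0.004, 0.438]]  dr z each 0.006
```

View pics/s12.png

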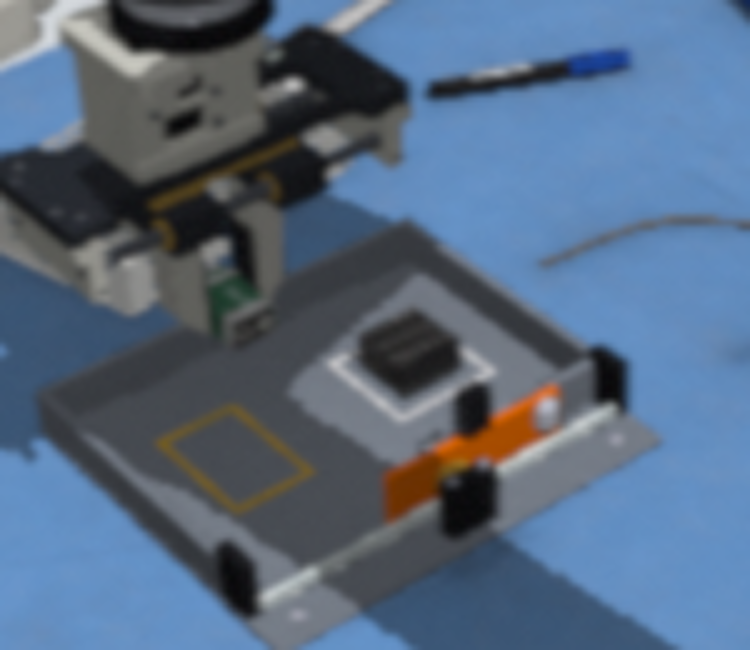

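>>> carry_out --xyz '[[0,0,0.5],[0.01,-0.01,0.5],[0,0,0.3],[0,0,0.1],[0,0,0]]' --dr '[[0,0,0],[0,0,0],[0,0,0],[0,0,0],[0,0,0]]'

```text
time: 15.28
tool_pos: [568.3, 202.2, 39.0]
tcp_rot: [3.142, -0.0, -0.072]
contact_force: [0.5, 0.4, -0.3]
grip_width: 26.3
```

Run:
```python
from h import *
st();look("scene","s13",225,230,75,60,10)
```

```text
15.28 [568.3 202.2  39. ] [180.   -0.   -4.2] [ 0.5  0.4 -0.3] 26.3
```

View pics/s13.png

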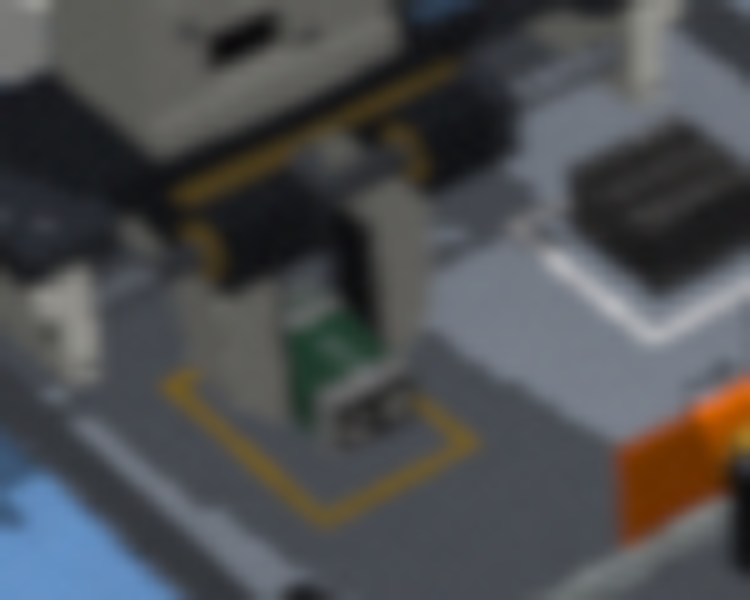

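>>> carry_out --xyz '[[0,0,0.08],[0,0,0.04],[0,0,0]]' --dr '[[0,0,0],[0,0,0],[0,0,0]]'

```text
time: 15.7
tool_pos: [568.0, 202.5, 31.5]
tcp_rot: [3.141, 0.0, -0.072]
contact_force: [0.2, -0.2, -0.1]
grip_width: 26.1
```

Run:
```python
from h import *
st();look("scene","s14",225,230,75,60,10)
```

```text
15.7 [568.  202.5  31.5] [180.    0.   -4.1] [ 0.2 -0.2 -0.1] 26.1
```

View pics/s14.png

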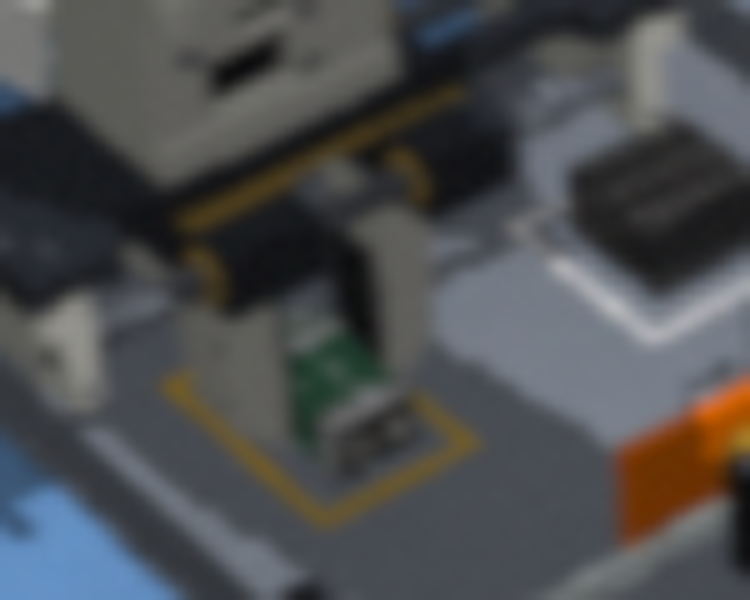

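Run:
```python
from h import *
s=pickle.load(open("s14.pkl","rb"))
c=lambda p,z:onz(s,cr(p,(225,230),10),z)
def tr(p,o=(565.5,200.1)):
    a=np.radians(-4.2);d=p[:,:2]-o;return np.c_[d[:,0]*np.cos(a)+d[:,1]*np.sin(a),-d[:,0]*np.sin(a)+d[:,1]*np.cos(a)].round(1)
print(tr(c([(325,517),(473,442),(175,383)],4)));print("bottom",tr(c([(342,475),(412,430)],5.9)));print("top",tr(c([(325,415),(397,380)],22.9)))
overlay(s,[box(565.5,200.1,-4.2,45,26,5.9,22.9),box(565.5,200.1,-4.2,68,44,4,4)],225,230,75,60,10,"s14o")
```

```text
[[-32.3  21.8]
 [-33.1 -23. ]
 [ 35.9  21.5]]
bottom [[-23.8  10.7]
 [-21.1 -12.8]]
top [[-19.3  11.1]
 [-19.8 -10.4]]
```

View pics/s14o.png

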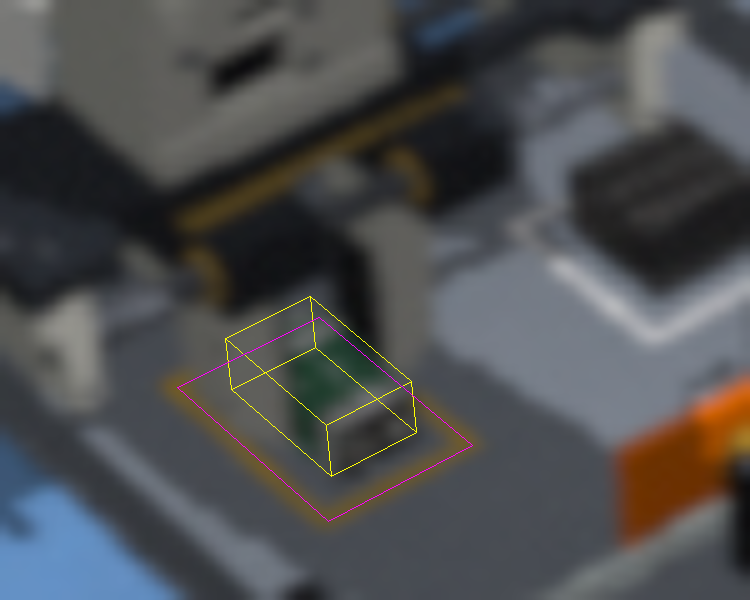

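>>> carry_out --xyz '[[0,0,0.03],[0,0,0.02],[0,0,0]]' --dr '[[0,0,0],[0,0,0],[0,0,0]]'

```text
time: 16.12
tool_pos: [568.3, 202.5, 29.6]
tcp_rot: [-3.142, -0.001, -0.072]
contact_force: [-3.3, -0.5, 7.5]
grip_width: 26.2
```

Run:
```python
from h import *
st()
```

```text
16.12 [568.3 202.5  29.6] [-180.    -0.    -4.1] [-3.3 -0.5  7.5] 26.2
```

>>> carry_out --xyz '[[0,0,-0.025],[0,0,0]]' --dr '[[0,0,0],[0,0,0]]'

```text
time: 16.38
tool_pos: [568.1, 202.5, 29.9]
tcp_rot: [3.142, -0.0, -0.072]
contact_force: [0.4, -0.5, -0.6]
grip_width: 25.5
```

>>> carry_out --xyz '[[0,0,0],[0,0,0],[0,0,0]]' --dr '[[0,0,0],[0,0,0],[0,0,0]]' --gripper 0

```text
time: 16.75
tool_pos: [568.1, 202.5, 29.9]
tcp_rot: [3.141, 0.0, -0.072]
contact_force: [0.7, 1.1, 0.1]
grip_width: 45.0
```

>>> carry_out --xyz '[[0,0,-0.3],[0,0,-0.6],[0,0,-0.7],[0,0,-0.4],[0,0,0]]' --dr '[[0,0,0],[0,0,0],[0,0,0],[0,0,0],[0,0,0]]'

```text
time: 17.38
tool_pos: [569.4, 202.8, 153.3]
tcp_rot: [-3.14, -0.006, -0.072]
contact_force: [0.4, -0.3, -0.6]
grip_width: 46.1
```

Run:
```python
from h import *
st();look("scene","s15",210,195,140,110,5.5)
```

```text
17.38 [569.4 202.8 153.3] [-179.9   -0.3   -4.1] [ 0.4 -0.3 -0.6] 46.1
```

View pics/s15.png

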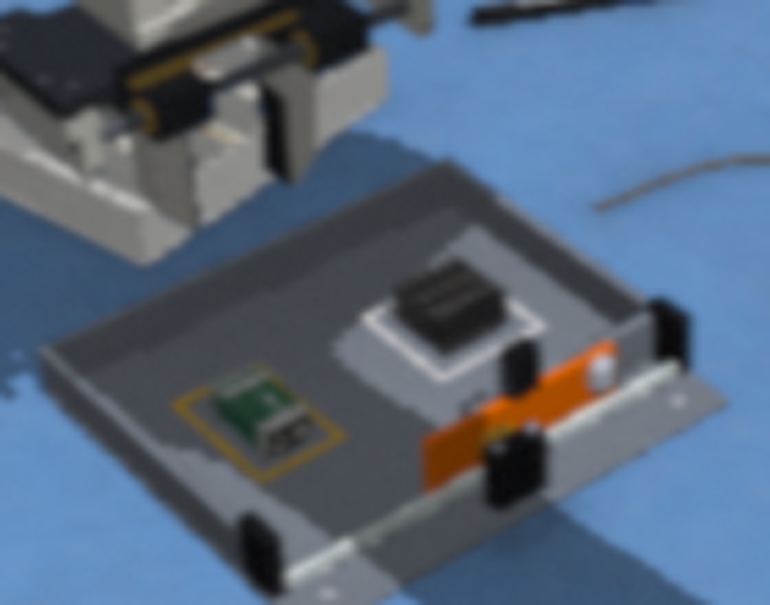

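Run:
```python
from h import *
st();plan(465.5,77.6,110,-4.2,6)
```

```text
17.43 [568.4 202.6 151.4] [-1.8e+02 -1.0e-01 -4.1e+00] [-0.4 -0.6  0.1] 45.7
at [568.4 202.6 151.4] -4.1 rows 6
xyz [[-0.26, 0.367, 0.115], [-0.26, 0.367, 0.115], [-0.26, 0.367, 0.115], [-0.26, 0.367, 0.115], [-0.26, 0.367, 0.115], [-0.26, 0.367, 0.115]]  dr z each 0.001
```

>>> carry_out --xyz '[[-0.26,0.37,0.11],[-0.26,0.37,0.11],[-0.26,0.37,0.11],[-0.26,0.37,0.11],[-0.26,0.37,0.11],[-0.26,0.37,0.11],[0,0,0],[0,0,0]]' --dr '[[0,0,0],[0,0,0],[0,0,0],[0,0,0],[0,0,0],[0,0,0],[0,0,0],[0,0,0]]' --gripper -1

```text
time: 18.42
tool_pos: [465.6, 76.7, 110.2]
tcp_rot: [-3.141, -0.0, -0.073]
contact_force: [0.3, -0.3, -0.0]
grip_width: 0.0
```

Run:
```python
from h import *
st();plan(465.5,77.6,64,-4.2,3)
```

```text
18.43 [465.6  76.7 110.2] [-180.    -0.    -4.2] [ 0.3 -0.3 -0. ] 0.0
at [465.6  76.7 110.2] -4.2 rows 3
xyz [[-0.001, -0.005, 0.257], [-0.001, -0.005, 0.257], [-0.001, -0.005, 0.257]]  dr z each 0.002
```

>>> carry_out --xyz '[[0,0,0.35],[0,0,0.3],[0,0,0.12],[0,0,0]]' --dr '[[0,0,0],[0,0,0],[0,0,0],[0,0,0]]'

```text
time: 18.92
tool_pos: [465.3, 76.8, 64.0]
tcp_rot: [3.142, 0.001, -0.072]
contact_force: [-0.8, -0.1, 0.2]
grip_width: 0.4
```

Run:
```python
from h import *
st();look("scene","s16",250,190,100,85,8);look("top","t16",238,178,100,92,8)
```

```text
18.93 [465.3  76.8  64. ] [180.    0.   -4.1] [-0.8 -0.1  0.2] 0.4
```

View pics/s16.png

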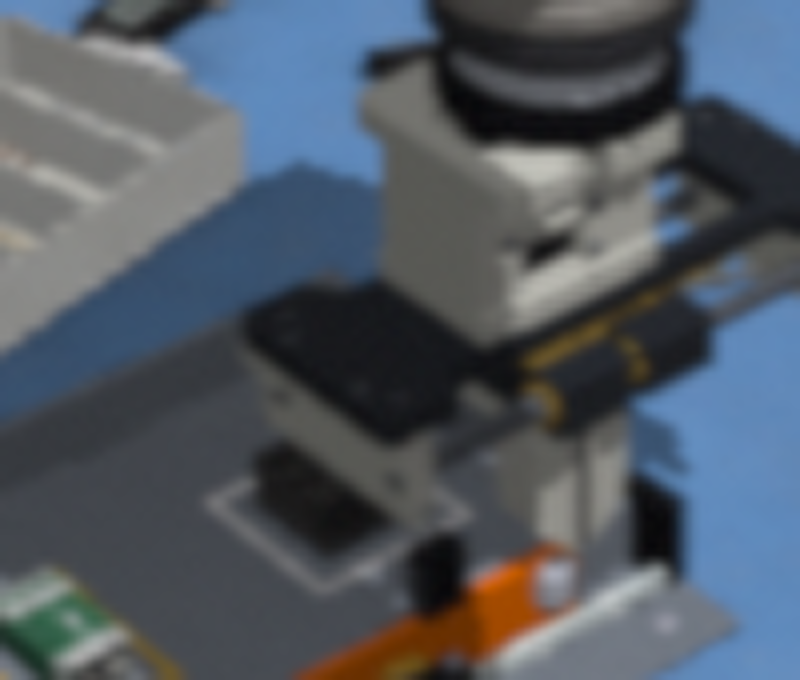

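View pics/t16.png

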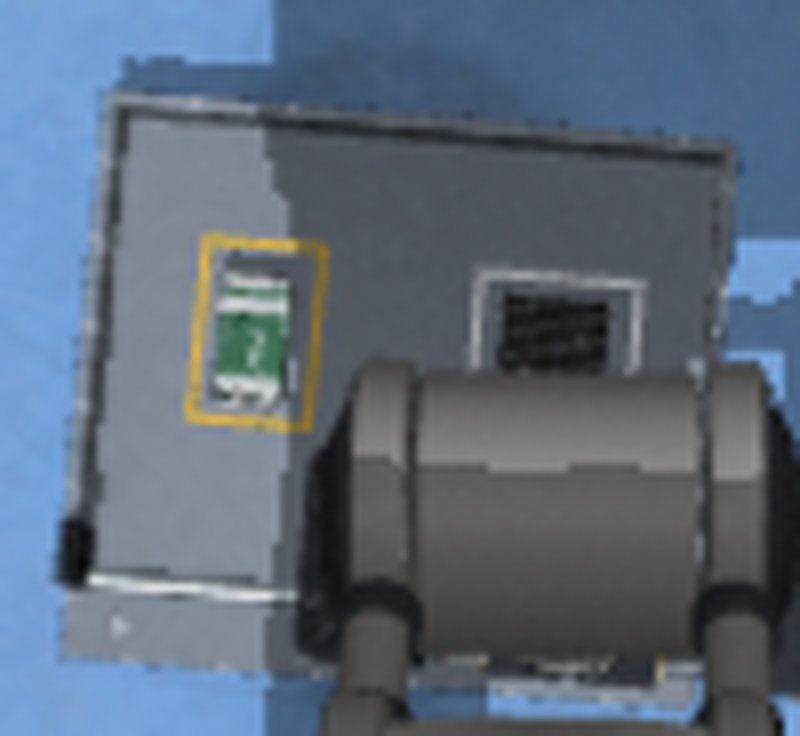

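>>> carry_out --xyz '[[0,-0.15,0],[0,-0.15,0],[0,-0.15,0],[0,-0.15,0],[0,-0.15,0],[0,-0.15,0],[0,0,0]]' --dr '[[0,0,0],[0,0,0],[0,0,0],[0,0,0],[0,0,0],[0,0,0],[0,0,0]]'

```text
time: 19.9
tool_pos: [469.0, 131.1, 64.1]
tcp_rot: [-3.141, 0.0, -0.071]
contact_force: [0.1, -0.2, -0.0]
grip_width: 0.8
```

Run:
```python
from h import *
st();look("scene","s17",220,190,120,100,6.5)
```

```text
19.9 [469.  131.1  64.1] [-180.     0.    -4.1] [ 0.1 -0.2 -0. ] 0.8
```

View pics/s17.png

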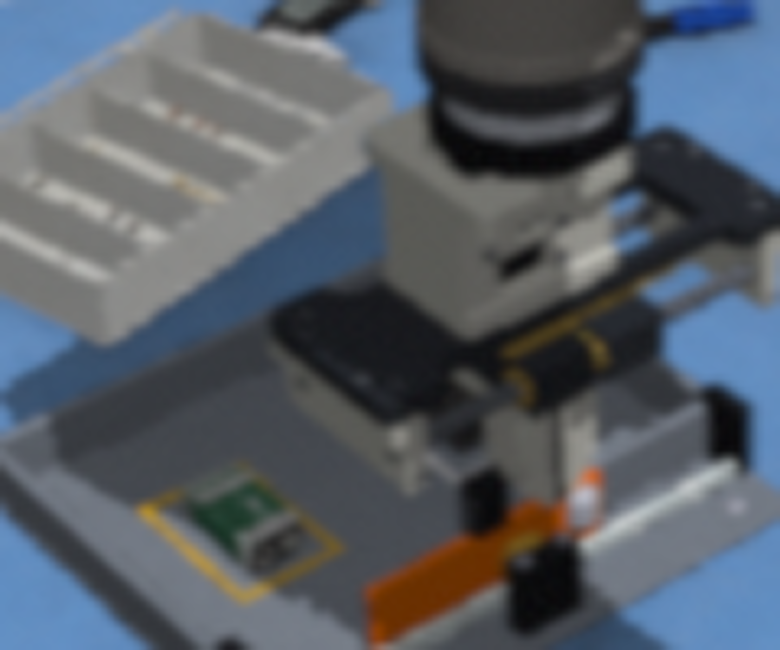

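>>> carry_out --xyz '[[0,-0.15,0],[0,-0.15,0],[0,-0.15,0],[0,-0.15,0],[0,-0.1,0],[0,-0.1,0],[0,0,0]]' --dr '[[0,0,0],[0,0,0],[0,0,0],[0,0,0],[0,0,0],[0,0,0],[0,0,0]]'

```text
time: 20.82
tool_pos: [472.5, 179.0, 64.2]
tcp_rot: [-3.141, -0.0, -0.072]
contact_force: [-0.2, -0.6, -0.2]
grip_width: 0.9
```

Run:
```python
from h import *
st()
```

```text
20.82 [472.5 179.   64.2] [-180.    -0.    -4.1] [-0.2 -0.6 -0.2] 0.9
```

>>> carry_out --xyz '[[0,-0.05,0],[0,-0.05,0],[0,0,0]]' --dr '[[0,0,0],[0,0,0],[0,0,0]]'

```text
time: 21.2
tool_pos: [472.7, 181.8, 64.2]
tcp_rot: [3.138, 0.001, -0.071]
contact_force: [-0.4, -15.4, 4.2]
grip_width: 0.1
```

Run:
```python
from h import *
st();look("scene","s18",210,190,120,100,6.5)
```

```text
21.2 [472.7 181.8  64.2] [ 1.798e+02  1.000e-01 -4.100e+00] [ -0.4 -15.4   4.2] 0.1
```

View pics/s18.png

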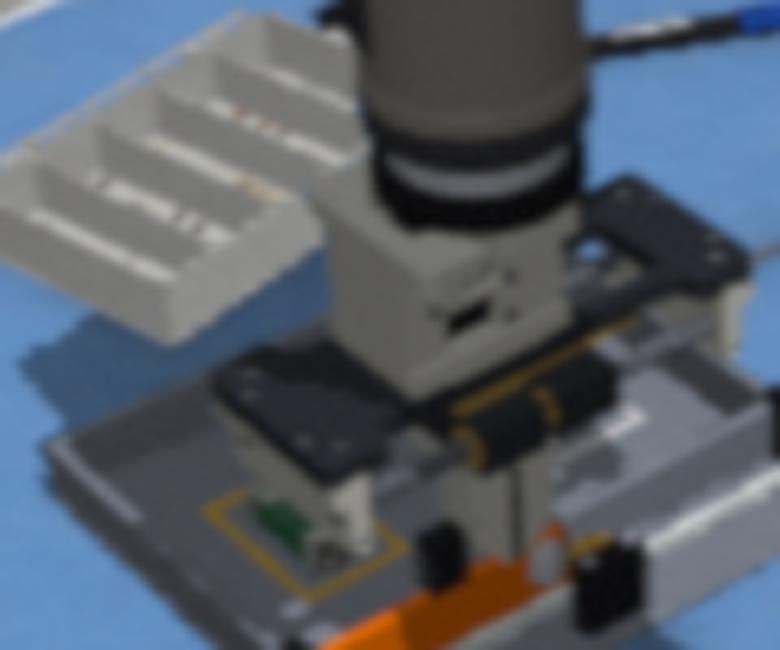

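>>> carry_out --xyz '[[0,-0.04,0],[0,-0.03,0],[0,0,0],[0,0,0]]' --dr '[[0,0,0],[0,0,0],[0,0,0],[0,0,0]]'

```text
time: 21.75
tool_pos: [472.7, 182.5, 64.3]
tcp_rot: [3.132, 0.002, -0.071]
contact_force: [-0.9, -34.4, 8.5]
grip_width: 0.6
```

Run:
```python
from h import *
st()
```

```text
21.75 [472.7 182.5  64.3] [ 1.795e+02  1.000e-01 -4.100e+00] [ -0.9 -34.4   8.5] 0.6
```

>>> carry_out --xyz '[[0,0.1,0],[0,0.2,0],[0,0.2,0],[0,0,-0.5],[0,0,-0.9],[0,0,-0.9],[-0.5,0.5,-0.3],[0,0,0]]' --dr '[[0,0,0],[0,0,0],[0,0,0],[0,0,0],[0,0,0],[0,0,0],[0,0,0],[0,0,0]]'

```text
time: 22.75
tool_pos: [438.1, 129.8, 221.9]
tcp_rot: [-3.141, -0.003, -0.073]
contact_force: [-0.1, 0.1, -0.1]
grip_width: 0.5
```

>>> carry_out --xyz '[[0,0.9,0],[0,0.9,0],[0,0.9,0],[0,0.9,0],[0,0.9,0],[0,0,0]]' --dr '[[0,0,0],[0,0,0],[0,0,0],[0,0,0],[0,0,0],[0,0,0]]'

```text
time: 23.5
tool_pos: [419.6, -141.8, 219.5]
tcp_rot: [3.141, 0.0, -0.077]
contact_force: [0.5, 0.2, 0.3]
grip_width: 0.3
```

Run:
```python
from h import *
st();look("scene","s20",210,205,140,110,5.5);look("top","t20",238,178,100,92,8)
t=pickle.load(open("t20.pkl","rb"));cv2.imwrite("pics/full.png",t["image"])
```

```text
23.5 [ 419.6 -141.8  219.5] [180.    0.   -4.4] [0.5 0.2 0.3] 0.3
```

View pics/s20.png

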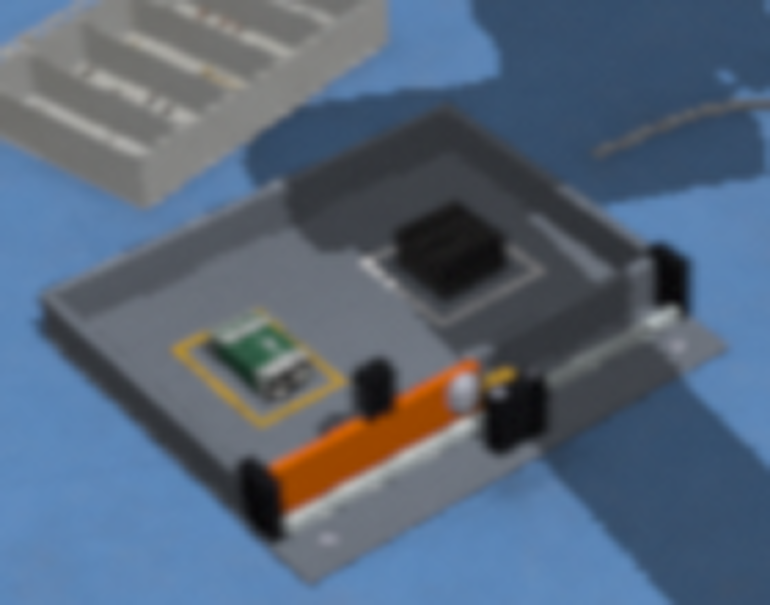

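View pics/t20.png

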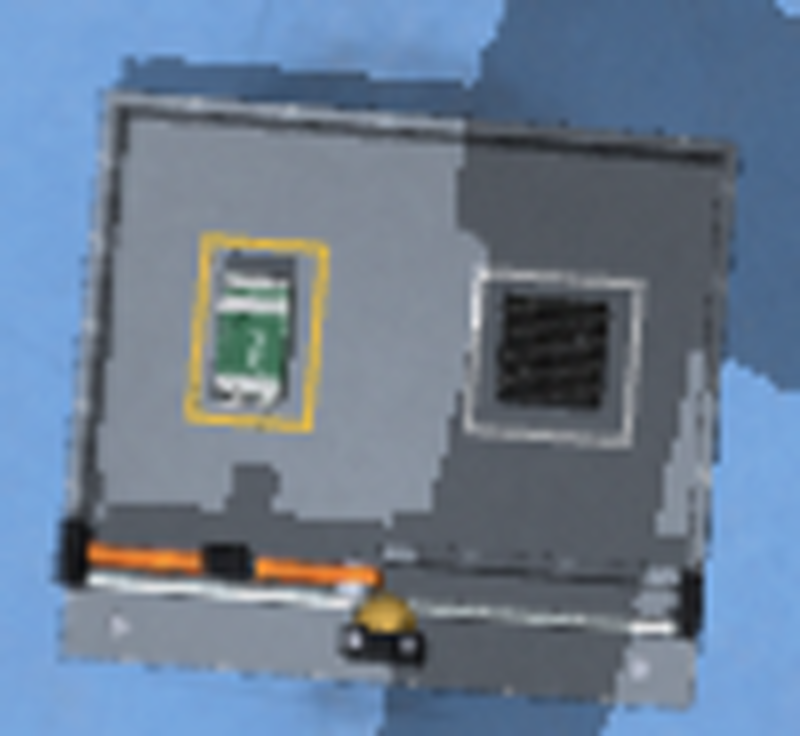

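View pics/full.png

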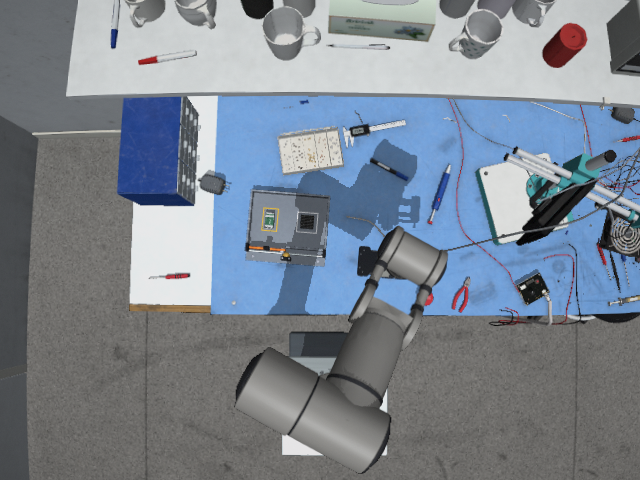

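Run:
```python
from plant import close_job
print(close_job())
```

```text
the job is handed in; nothing more can be done
None
```

The tray is packed and the gate is pushed shut. I handed the job in at about 23.5 s of the 64 s allowed, with the arm clear of everything.

- **Heat sink:** It is flat inside the white square, about 1–2 mm off centre in the last top picture. It had tilted slightly in the grip, so I pressed it level against the floor (13 N) before letting go.
- **Battery:** It lies lengthwise inside the yellow outline, about 1 mm off centre, with its terminals towards the front. It came down flat with no drop.
- **Gate:** I pushed it by the tab until it stopped against the end stop, at 34 N with only 0.7 mm more movement. After I backed off, the pictures show the gate against its left end stop and the lug past the brass plunger. I did not test the catch by pulling the gate back, so the latch is judged from the push and the pictures alone.
- **Other things:** None of the bystanders looks moved. In the last picture the arm partly hid the jar.
- **Disagreement:** The two cameras differed by about 3–5 mm at the tray, more than the stated calibration. I aimed between them and checked each part against its outline in the pictures.

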